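# Spray-mount a frame strip and rack it

## Task

First lay the long wooden frame strip flat, ridged face up, in the middle of the spray stand's tray and let go of it; then turn the selector dial to its three-dot mark; then press the leaning canister's cap fully down for a moment and let it spring back. Finally lift the strip out and set it down, still ridged face up, centred across the two bars of the drying rack, resting on both. Never press the cap with the tray empty, do not drop the strip, and leave the tape roll, the jar and the short offcut where they are.

Things in the scene. Friction and masses are not known exactly. Their poses are not given: they have to be found in the camera images.
- strip: loose light-wood picture-frame strip (moulding), 160 long (its x) x 40 wide (y) x 30 high (z), flat vertical sides, three thin dark ridges along the top; about 0.12 kg. Origin: centre of its underside. The short offcut is of the same wood but only 70 long.
- tray_mid (a point): centre of the inner floor of the fixed spray stand's shallow aluminium tray, 11 above the table. Tray inside 202 along x by 112 along y, rim 9 above its floor, 5 thick; the strip lies in it along x. x points from the tray towards the canister, z up. The stand's base plate, 150 wide and 6 thick, runs from x = -120 to +370.
- bar_mid (a point): on the stand's level steel drying bar straight over the cap; bar 12 thick, along y from -80 to +66, 375 above the table, small clips hang from it (27 deep); at y = +60 a 12 square arm runs back from it (+x) to a 20 square post 171 behind. It crosses 152 above the cap, so a tool pointing straight down cannot reach the cap: come in tilted, from the tray side below the bar, along the can's axis.
- cap_top (a point): centre of the flat top face of the white nozzle cap (48 across, 22 high) of an aluminium spray canister 64 across and about 185 long, fixed, leaning 27 degrees towards the robot and tray. z axis: out of the top face along the can's axis; press along -z. y is level. As built it is 223 above the table and 184 beyond the tray's centre. The point moves with the cap.
- cap (a joint): travel of the cap in m: 0 up, 0.008 fully down; sprung, about 2 N to start and 7 N at the bottom; springs back by itself. Fully down counts from 0.006.
- dial_grip (a point): grip point on the axis of the black selector dial, 78 above the table. The dial stands upright-axis on a grey fixed box 140 x 140 x 50 high: a disc 68 across and 8 high with a bar grip 64 long (along this point's x) x 16 wide (y) x 34 high above the disc (its top 92 above the table). The pointer, with a white line, is the -x end of the bar.
- dial (a joint): angle of the dial in rad, growing clockwise seen from above, 0 to 1.6, stiff, stays where it is left. The pointer meets the marks on the box at 0.2 (one white dot), 0.8 (two dots in a row) and 1.4 (three dots in a row). It starts between 0.1 and 0.9.
- rack_top (a point): centre of the steel drying rack, at the height of the tops of its two round bars (56 above the table). The bars, 12 thick and 160 long, run along this frame's y at x = -50 and x = +50, on 50 high legs at y = +-74; open between. The strip goes across both bars, along x. Fixed.
- tape: bystander: roll of paper tape lying flat, 110 across, 76 hole, 36 high; origin at the centre of its underside
- jar: bystander: closed glass jar 72 across, 100 high; origin at the centre of its underside
- offcut: bystander: short offcut of wood 70 x 40 x 30; origin at the centre of its underside
Mind the look-alikes: they are no part of the job. Of the things shaped like the part that bears dial_grip, the grey one is meant.

How it is judged:
By the outcome, as a careful person would: the job done as asked, in the order asked, and still so for the second after the job is handed in, with the robot touching nothing.
It also fails if it takes over 72 s, if anything falls off the work surface, if the arm or the gripper's body presses on something with over 40 N, if the wrist force passes 120 N, or if a joint passes its speed limit or range.

## Robot

A 6-joint arm with a two-finger parallel gripper is mounted at the origin on the work surface. World frame = base frame: x ahead of the robot, y to its left, z up, the work surface at z = 0. Lengths are in m, angles in rad, forces in N, time in s.
With the tool pointing down it reaches from about 0.35 to 0.975 m from the base axis. Payload 4.9 kg.
Tool frame: the origin (TCP) lies between the finger pads, 19 mm behind the fingertips; this is the grasp point; x points along the fingers, y is the direction in which the jaws open and shut, and the axes are right-handed (so a half turn about x gives the same grasp; the last joint's range is limited). The gripper opens to 85 mm and grips with 20 to 120 N. Pads are 22 mm wide; open, the fingers measure 114 mm over their backs; the gripper's body (76 mm by 85 mm) begins 54 mm behind the grasp point. The pads swing forward as they close: fully open they stand 13 mm farther back than shut.
Start: joints at [-1.341, 0.053, 1.613, -0, 1.476, -0.119], TCP at [0.214, -0.587, 0.25] pointing down, gripper open.
Joint ranges: [-3.01, 3.01], [-1.01, 2.22], [0.06, 2.58], [-1.02, 4.17], [0.09, 2.62], [-3.14, 3.14]. Speed limits (rad/s): [2.57, 2.57, 3.14, 3.14, 3.14, 3.14].

## Interface

Orientations are given as a rotation vector (axis times angle).
In Python, from station import ctrl gives the robot as it stands. The module is installed in compiled form; this text tells all that it offers.
- The arm moves only by the tool drive_tool, never from a script. Its argument "commands" is text: rows parted by semicolons, each of 5 numbers parted by spaces: the closure, from -1 (fully open) to 1 (shut), so that 0 is half open, then the shift along the tool's x, y, z in units of 40 mm (1.0 is 40 mm), then the turn about the tool's x in units of 5 degrees (1.0 is 5 degrees). A call has 1 to 8 rows; each row is the pose to reach, as a shift and turn from the pose commanded when the call began, along the tool's axes at that moment; what a row does not reach only later rows make up. A row lasts 1/12 s, in which the tool goes at most 41.7 mm and 7.16 degrees, less where a joint would pass 70% of its speed; a pose out of reach is approached as far as the arm can. A call with a gripper value outside its range is refused whole. The fingers move at their own pace and stop on an object; "newtons" is the grip in N (left out, the last holds). Time passes only in rows, so rows that repeat a pose let the fingers close. It gives the time, the measured TCP pose, the force and the opening at its end, in the units of the state.
- ctrl.get_obs(): the state, without advancing time (a new reading comes with each control period).
- ctrl.get_image(name): name is "scene" or "top" or "wrist"; returns (picture, depth): 400x640x3 uint8, blue, green, red; 400x640 float32, m along the optical axis (not along the pixel's ray), 0 where there is no reading.
- ctrl.camera_info(name): a dict with "K" (3x3 intrinsics, pixels), "k1" (the pictures are not rectified: a ray, as slopes to the right and down, at radius r is drawn at 1 + k1 r^2 times it, then the intrinsics apply), "T" (4x4, takes a point from camera to world coordinates). Camera axes: x right, y down, z forward; pixel columns grow to the right and rows downward; lengths in m; the calibration is good to about 2 mm. A picture is of the moment at which its call begins: read the wrist's pose just before it. camera_info takes no time and is no camera call; for the wrist camera it gives the pose at the moment of the call.
- ctrl.finish_job(): hands the job in, once; it reports no verdict.
The state is a dict: "t": time; "q": joint angles; "dq": joint speeds; "effort": joint torques, N m; "tool_pos": TCP position; "tool_rot": TCP orientation; "contact_force": force on the tool from outside, world axes, zero at the start; "wrist_torque": the same for the moment, N m; "opening": finger opening in m.
Only numpy, scipy, OpenCV 4.12 (cv2) and the standard library are available. Lean on these libraries where they do the work, as an engineer would, in place of code of your own. Each camera call takes 0.05 s, during which the arm holds its last target.

## Working session

There is one attempt and no reset: what is moved stays moved. The work goes in short steps, Python scripts to look and compute and a tool call to move; the robot and the scene stay as the last step left them, time stands still between calls to the robot, and variables do not carry over. Pictures are saved under pics/ and viewed, and the job is handed in when it is done.

Besides the shell and the picture viewer there is one more tool, called after "Emit:" by a JSON object that holds its "api" and its "payload". drive_tool: Moves the arm, as the interface text tells. Its arguments: {"type":"object","properties":{"commands":{"type":"string"},"newtons":{"type":"number"}},"required":["commands"]}

```bash
ls; mkdir -p pics; python3 - <<'E'
from station import ctrl
import cv2
print(ctrl.get_obs())
for n in ["scene","top","wrist"]:
    i=ctrl.camera_info(n); print(n,i)
    im,d=ctrl.get_image(n); cv2.imwrite(f"pics/{n}0.png",im)
    import numpy as np; np.savez(f"{n}0.npz",im=im,d=d,K=i["K"],k1=i["k1"],T=i["T"])
E
```

```text
pics
{'t': 0.0, 'q': array([-1.34100948e+00,  5.33364828e-02,  1.61429087e+00, -9.59890905e-06,
        1.47602264e+00, -1.19035527e-01]), 'dq': array([-0.00153709, -0.00109502, -0.00055025, -0.00033192, -0.00053047,
        0.00095315]), 'effort': array([-1.23984140e-03, -3.93684053e+01, -3.70180106e+01, -1.51441332e-04,
        7.11461005e-03,  1.26218328e-05]), 'tool_pos': array([ 0.21346143, -0.58678972,  0.2487775 ]), 'tool_rot': array([ 2.03247993,  0.36026862, -2.03273463]), 'contact_force': array([0.31056559, 0.46124048, 0.40892322]), 'wrist_torque': array([-0.02126778, -0.02663137,  0.01413109]), 'opening': 0.08537328101577976}
scene {'K': array([[416.80015907,   0.        , 319.49590972],
       [  0.        , 416.80015907, 198.48063501],
       [  0.        ,   0.        ,   1.        ]]), 'k1': -0.07346187467529187, 'T': array([[ 0.76442164,  0.3728594 , -0.52596143,  1.30092753],
       [ 0.64447641, -0.41965496,  0.63917124, -0.78601769],
       [ 0.01759868, -0.82756606, -0.56109242,  0.98470486],
       [ 0.        ,  0.        ,  0.        ,  1.        ]])}
top {'K':
[... 278 characters left out ...]
    [-9.98712603e-01, -4.93898455e-02,  1.15662863e-02,
         9.23625399e-02],
       [-2.37130641e-04, -2.23466346e-01, -9.74711617e-01,
         1.46654555e+00],
       [ 0.00000000e+00,  0.00000000e+00,  0.00000000e+00,
         1.00000000e+00]])}
wrist {'K': array([[357.0684568 ,   0.        , 318.03048029],
       [  0.        , 357.0684568 , 201.46271957],
       [  0.        ,   0.        ,   1.        ]]), 'k1': -0.056326634681633035, 'T': array([[ 0.34211483, -0.89697897, -0.27997529,  0.28545357],
       [-0.93965685, -0.32707082, -0.10034775, -0.56048628],
       [-0.00156192,  0.29741116, -0.95474822,  0.37278953],
       [ 0.        ,  0.        ,  0.        ,  1.        ]])}
```

View pics/scene0.png

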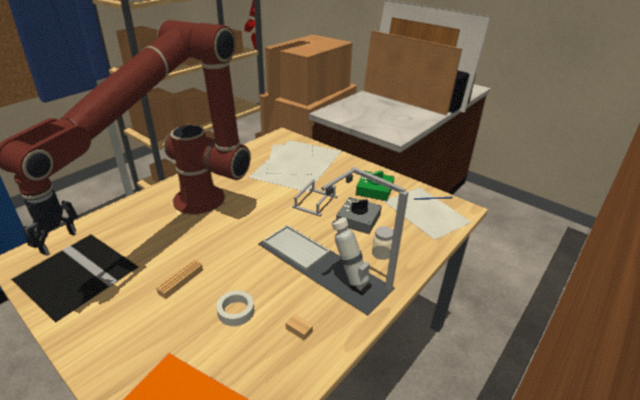

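View pics/top0.png

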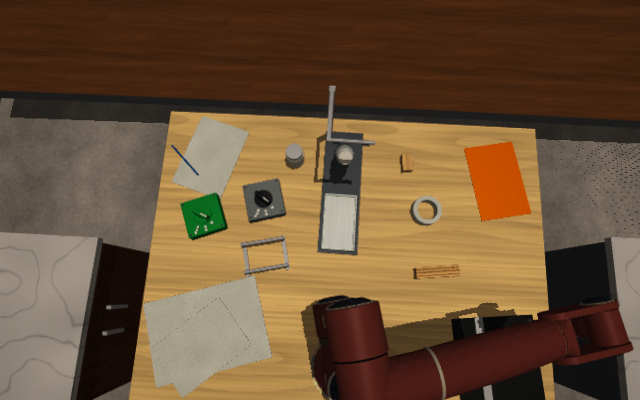

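View pics/wrist0.png

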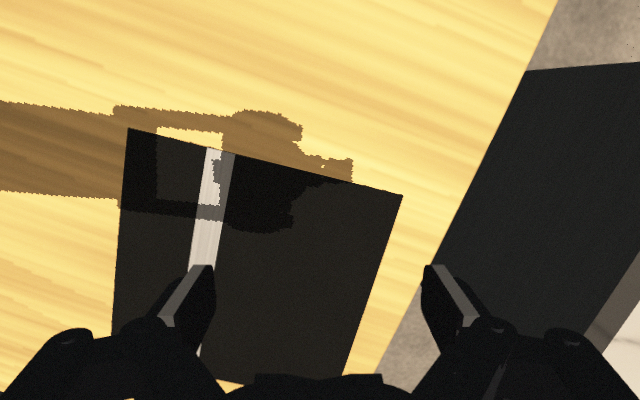

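The strip is at top pixel (437,272), the tray at (340,222), the grey dial box at (264,200), the green look-alike at (204,216), the rack at (265,255) and the cap near (345,150). I'll enlarge these.

```bash
cat > h.py <<'E'
import numpy as np, cv2
from scipy.spatial.transform import Rotation as R
def und(K,k1,px):
    px=np.atleast_2d(np.asarray(px,float)); s=(px-[K[0,2],K[1,2]])/[K[0,0],K[1,1]]
    u=s.copy()
    for _ in range(30): u=s/(1+k1*(u**2).sum(1,keepdims=True))
    return u
def atz(L,px,z):
    u=und(L["K"],L["k1"],px); T=L["T"]
    d=np.c_[u,np.ones(len(u))]@T[:3,:3].T; o=T[:3,3]
    return o+d*((z-o[2])/d[:,2])[:,None]
def atd(L,px):
    px=np.atleast_2d(px); u=und(L["K"],L["k1"],px); T=L["T"]
    d=np.array([L["d"][int(round(y)),int(round(x))] for x,y in px])
    return (np.c_[u,np.ones(len(u))]*d[:,None])@T[:3,:3].T+T[:3,3]
def cloud(L):
    h,w=L["d"].shape; g=np.stack(np.meshgrid(np.arange(w),np.arange(h)),-1).reshape(-1,2)
    u=und(L["K"],L["k1"],g); d=L["d"].reshape(-1)
    P=(np.c_[u,np.ones(len(u))]*d[:,None])@L["T"][:3,:3].T+L["T"][:3,3]
    return P.reshape(h,w,3)
def proj(L,P):
    P=np.atleast_2d(P); T=L["T"]; c=(P-T[:3,3])@T[:3,:3]; s=c[:,:2]/c[:,2:]
    s=s*(1+L["k1"]*(s**2).sum(1,keepdims=True)); K=L["K"]
    return s*[K[0,0],K[1,1]]+[K[0,2],K[1,2]]
def snap(n,tag):
    from station import ctrl
    i=ctrl.camera_info(n); im,d=ctrl.get_image(n)
    L=dict(im=im,d=d,K=i["K"],k1=i["k1"],T=i["T"]); np.savez(f"{tag}.npz",**L); return L
def load(t): return dict(np.load(f"{t}.npz"))
def crop(L,name,x0,y0,x1,y1,s):
    cv2.imwrite(f"pics/{name}.png",cv2.resize(L["im"][y0:y1,x0:x1],None,fx=s,fy=s,interpolation=cv2.INTER_CUBIC))
E
python3 - <<'E'
from h import *
S=load("scene0");T=load("top0")
crop(T,"t_a",160,110,360,260,4); crop(T,"t_b",310,120,470,290,3.5); crop(S,"s_a",220,160,420,310,4)
crop(S,"s_b",150,250,330,345,4)
E
```

```text
(no output)
```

View pics/t_a.png

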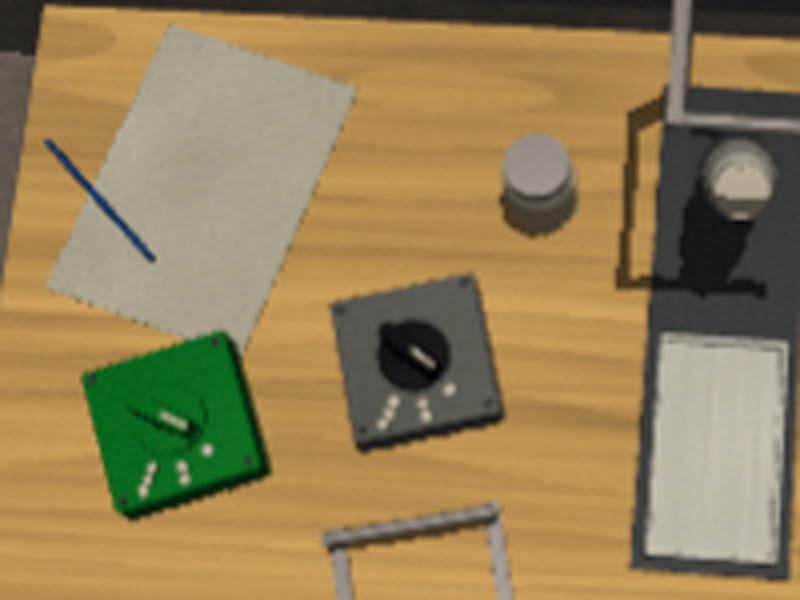

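View pics/t_b.png

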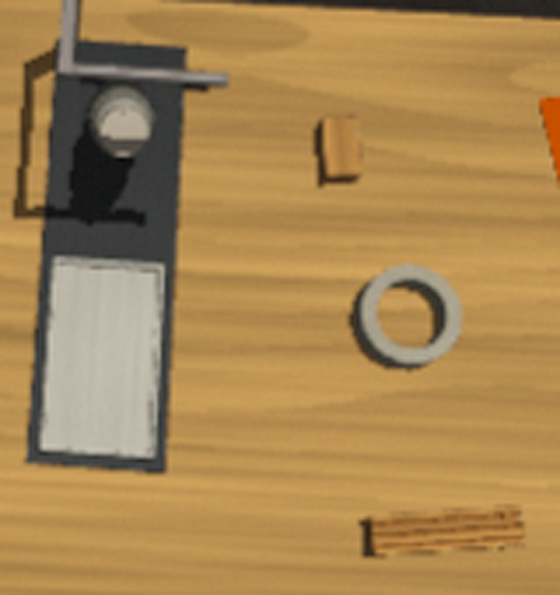

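View pics/s_a.png

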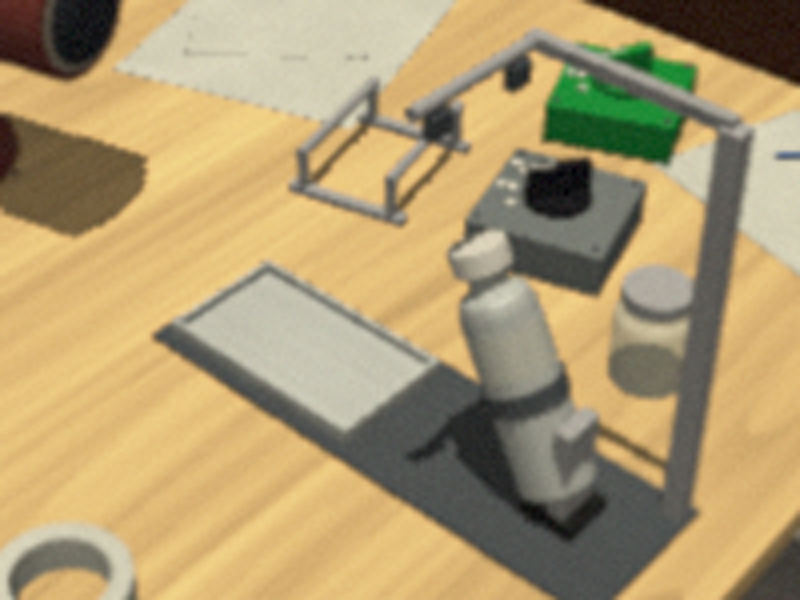

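View pics/s_b.png

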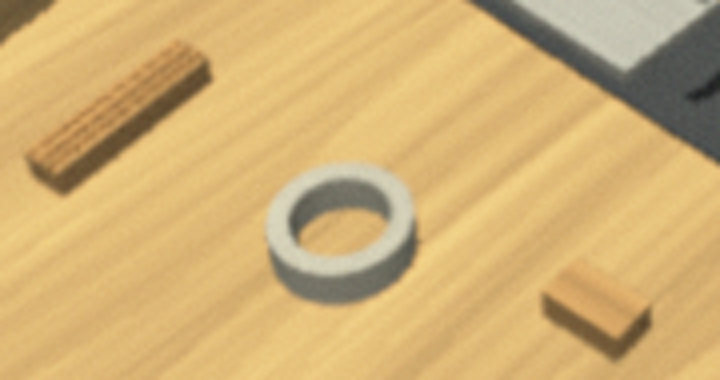

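```bash
python3 - <<'E'
from h import *
T=load("top0"); C=cloud(T)
def reg(x0,y0,x1,y1,za,zb):
    P=C[y0:y1,x0:x1].reshape(-1,3); P=P[(P[:,2]>za)&(P[:,2]<zb)]; return P
def rect(P):
    r=cv2.minAreaRect((P[:,:2]*1000).astype(np.float32)); b=cv2.boxPoints(r); 
    return [np.round(x,2) for x in r],np.round(b,1).tolist(), "med z",np.median(P[:,2]), len(P)
print("table z",np.median(C[280:300,330:400,2]), np.median(C[160:190,455:462,2]))
print("strip",rect(reg(405,255,470,290,.022,.045)))
P=reg(405,255,470,290,.022,.045); print(P.mean(0))
print("offcut",rect(reg(395,145,420,180,.018,.05)))
print("tape",rect(reg(400,190,450,230,.025,.05)))
print("jar",rect(reg(280,135,310,175,.09,.12)))
print("box",rect(reg(235,170,295,230,.04,.056)))
print("bar",rect(reg(245,180,285,220,.08,.1)))
print("rack",rect(reg(230,230,300,280,.045,.07)))
print("stand trayrim",rect(reg(310,180,370,260,.014,.035)))
print("hbar",rect(reg(315,80,385,150,.33,.39)))
P=reg(330,138,362,170,.17,.26);print("cap",rect(P))
# dots
L=T
for y in range(146,160,2): print([f"{1000*C[y,x,2]:.0f}" for x in range(334,358,2)])
E
```

```text
table z 0.0006047269771293218 -0.00034184933700753817
strip ([array([ 353.18, -328.57]), array([ 40.21, 162.14]), np.float64(6.39)], [[324.20001220703125, -250.1999969482422], [342.20001220703125, -411.3999938964844], [382.20001220703125, -406.8999938964844], [364.1000061035156, -245.8000030517578]], 'med z', np.float64(0.030231052456069607), 485)
[ 0.35294469 -0.32754658  0.03022925]
offcut ([array([ 767.54, -219.1 ]), array([71.28, 42.48]), np.float64(3.89)], [[730.5, -200.3000030517578], [733.4000244140625, -242.6999969482422], [804.5, -237.89999389648438], [801.7000122070312, -195.5]], 'med z', np.float64(0.029168110745422138), 192)
tape ([array([ 578.95, -292.84]), array([104.98, 108.44]), np.float64(47.26)], [[503.5, -294.6000061035156], [583.0999755859375, -368.20001220703125], [654.4000244140625, -291.1000061035156], [574.7999877929688, -217.5]], 'med z', np.float64(0.03498650864832398), 354)
jar ([array([763.38, 219.29]), array([62.12, 59.94]), np.float64(3.12)], [[730.7000122070312, 247.5], [734.0, 187.6999969482422], [796.0, 191.10000610351562], [792.7999877929688, 250.899
[... 1523 characters left out ...]
55859375, -10.399999618530273], [773.2000122070312, 16.200000762939453], [752.5999755859375, 74.0]], 'med z', np.float64(0.21535571650503949), 265)
['4', '1', '81', '134', '169', '181', '181', '158', '135', '10', '7', '10']
['11', '10', '147', '183', '188', '193', '203', '192', '182', '130', '6', '8']
['6', '129', '183', '194', '196', '195', '194', '198', '188', '182', '3', '2']
['7', '157', '192', '196', '230', '234', '225', '232', '215', '191', '7', '9']
['1', '171', '190', '222', '224', '232', '227', '229', '231', '187', '9', '7']
['3', '169', '184', '220', '222', '227', '225', '223', '223', '225', '161', '6']
['13', '160', '185', '225', '219', '222', '224', '224', '223', '222', '1', '9']
```

```bash
python3 - <<'E'
from h import *
T=load("top0"); C=cloud(T)
b=np.array([(27,462),(163,471),(187,47),(73,42)])/3.5+[310,120]-.36
p=atz(T,b,.006); print(p.round(4)); print(np.linalg.norm(np.roll(p,-1,0)-p,axis=1))
t=np.array([(52,258),(165,263),(157,460),(38,453)])/3.5+[310,120]-.36
p=atz(T,t,.02); print(p.round(4),p.mean(0)); print(np.linalg.norm(np.roll(p,-1,0)-p,axis=1))
# hue based: bright tray floor mask
im=T["im"].astype(int); g=im.sum(2)
m=np.zeros(g.shape,np.uint8); m[185:260,310:370]=(g[185:260,310:370]>360)
n,l,s,c=cv2.connectedComponentsWithStats(m); k=1+np.argmax(s[1:,4]); 
ys,xs=np.where(l==k); P=atz(T,np.c_[xs,ys],.011); r=cv2.minAreaRect((P[:,:2]*1000).astype(np.float32)); print(s[k],r,P.mean(0))
#dots: white px on grey box
cc=C[170:230,235:295]; gg=g[170:230,235:295]
P=atd(T,(264,199)); 
up=cv2.resize(T["im"][175:225,240:290],None,fx=14,fy=14,interpolation=cv2.INTER_CUBIC); cv2.imwrite("pics/dial0.png",up)
# cap top plane
cap=C[148:168,334:358].reshape(-1,3); q=cap[(cap[:,2]>.205)&(cap[:,2]<.245)]
print(q.mean(0),q.min(0),q.max(0),len(q))
E
```

```text
[[ 0.4033  0.1138  0.006 ]
 [ 0.4011 -0.0324  0.006 ]
 [ 0.8883 -0.0453  0.006 ]
 [ 0.8878  0.0863  0.006 ]]
[0.14621481 0.48741663 0.13157751 0.48523424]
[[ 0.6266  0.0979  0.02  ]
 [ 0.6273 -0.0265  0.02  ]
 [ 0.4111 -0.0245  0.02  ]
 [ 0.4122  0.1024  0.02  ]] [0.51930536 0.03733064 0.02      ]
[0.12436077 0.21614201 0.12686266 0.21450815]
[ 321  193   36   58 1820] ((522.4249877929688, 37.64967346191406), (124.44185638427734, 215.37063598632812), 88.96379852294922) [0.52067379 0.03760862 0.011     ]
[0.70511664 0.03312122 0.22234173] [0.6833754  0.010133   0.20699645] [0.73211902 0.05447171 0.234865  ] 161
```

View pics/dial0.png

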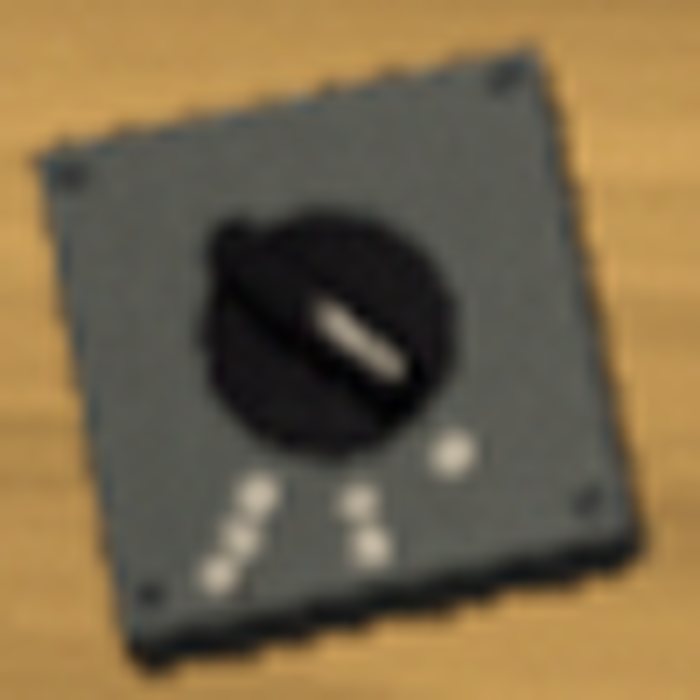

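```bash
cat >> h.py <<'E'
def plan(x,y,z,yaw,pose=None):
    """yaw(deg)= desired world azimuth of tool y. prints units from the current pose"""
    from station import ctrl
    o=ctrl.get_obs(); p=o["tool_pos"]; M=R.from_rotvec(o["tool_rot"]).as_matrix()
    if pose is not None: p=np.array(pose)
    d=M.T@(np.array([x,y,z])-p)/0.04
    cy=np.degrees(np.arctan2(M[1,1],M[0,1])); t=(yaw-cy+90)%180-90
    print("t",round(o["t"],2),"pos",p.round(4),"yaw",round(cy,2),"q6",o["q"][5].round(3),"F",o["contact_force"].round(1),"open",o["opening"].round(4))
    print("shift units",d.round(3)," turn units (about x, down => -yaw)",round(-t/5,3))
E
python3 - <<'E'
from h import *
from station import ctrl
o=ctrl.get_obs(); M=R.from_rotvec(o["tool_rot"]).as_matrix(); print(M.round(4))
W=load("wrist0"); print("cam in tool",(M.T@(W["T"][:3,3]-o["tool_pos"])).round(4), "cam fwd in tool",(M.T@W["T"][:3,2]).round(3))
plan(.353,-.328,.2,6.4)
T=load("top0")
d=np.array([(452,454),(357,502),(372,546),(258,495),(238,540),(217,576)])/14+[240,175]-.46
P=atz(T,d,.05); c=np.array([.5853,.3262]); v=P[:,:2]-c; print(np.c_[P[:,:2].round(4),np.degrees(np.arctan2(v[:,1],v[:,0])),np.linalg.norm(v,axis=1)])
l=np.array([(318,305),(402,372)])/14+[240,175]-.46
p=atz(T,l,.092);print(p, np.degrees(np.arctan2(*(p[1]-p[0])[[1,0]])))
E
```

```text
[[-4.000e-04  3.418e-01 -9.398e-01]
 [ 1.600e-03 -9.398e-01 -3.418e-01]
 [-1.000e+00 -1.600e-03 -2.000e-04]]
cam in tool [-0.1238 -0.0004 -0.0767] cam fwd in tool [0.955 0.    0.298]Traceback (most recent call last):
  File "<stdin>", line 5, in <module>
  File "h.py", line 39, in plan
    print("t",round(o["t"],2),"pos",p.round(4),"yaw",round(cy,2),"q6",o["q"][5].round(3),"F",o["contact_force"].round(1),"open",o["opening"].round(4))
                                                                                                                                ^^^^^^^^^^^^^^^^^^
AttributeError: 'float' object has no attribute 'round'
```

```bash
sed -i 's/o\["opening"\].round(4)/round(o["opening"],4)/' h.py
python3 - <<'E'
from h import *
plan(.353,-.328,.2,6.4)
T=load("top0")
d=np.array([(452,454),(357,502),(372,546),(258,495),(238,540),(217,576)])/14+[240,175]-.46
P=atz(T,d,.05); c=np.array([.5853,.3262]); v=P[:,:2]-c; print(np.c_[P[:,:2].round(4),np.degrees(np.arctan2(v[:,1],v[:,0])),np.linalg.norm(v,axis=1)])
l=np.array([(318,305),(402,372)])/14+[240,175]-.46
p=atz(T,l,.092);print(p, np.degrees(np.arctan2(*(p[1]-p[0])[[1,0]])))
E
```

```text
t 0.15 pos [ 0.2135 -0.5869  0.249 ] yaw -70.01 q6 -0.119 F [-0.4  0.2  0.1] open 0.0851
shift units [ 1.234 -4.889 -5.49 ]  turn units (about x, down => -yaw) -15.283
[[ 5.56800000e-01  2.92100000e-01 -1.29856846e+02  4.44546159e-02]
 [ 5.42500000e-01  3.16400000e-01 -1.67071401e+02  4.39397506e-02]
 [ 5.30800000e-01  3.11400000e-01 -1.64802793e+02  5.65115536e-02]
 [ 5.43000000e-01  3.42900000e-01  1.58397352e+02  4.54643928e-02]
 [ 5.30600000e-01  3.47200000e-01  1.59007208e+02  5.86225404e-02]
 [ 5.20600000e-01  3.51900000e-01  1.58322991e+02  6.96610575e-02]]
[[0.58611199 0.32425828 0.092     ]
 [0.569343   0.30088445 0.092     ]] -125.65663022637196
```

Emit:
{"api": "drive_tool", "payload": {"commands": "-1 1.2 -4.9 -5.5 -15.3;-1 1.2 -4.9 -5.5 -15.3;-1 1.2 -4.9 -5.5 -15.3;-1 1.2 -4.9 -5.5 -15.3;-1 1.2 -4.9 -5.5 -15.3;-1 1.2 -4.9 -5.5 -15.3;-1 1.2 -4.9 -5.5 -15.3;-1 1.2 -4.9 -5.5 -15.3", "newtons": 40}}

```text
t: 0.82
tool_pos: [0.3547, -0.3227, 0.2]
tool_rot: [1.366, 1.106, -1.362]
contact_force: [0.4, -0.6, -0.6]
opening: 0.0855
```

```bash
python3 - <<'E'
from h import *
plan(.353,-.328,.13,6.4)
L=snap("wrist","w1"); cv2.imwrite("pics/w1.png",L["im"])
plan(.353,-.328,.13,6.4)
E
```

```text
t 0.82 pos [ 0.3547 -0.3227  0.2   ] yaw -12.09 q6 -0.684 F [ 0.4 -0.6 -0.6] open 0.0855
shift units [ 1.749 -0.01   0.146]  turn units (about x, down => -yaw) -3.698
t 0.87 pos [ 0.3544 -0.3239  0.2004] yaw -11.87 q6 -0.689 F [-0.1  0.1 -1.1] open 0.0852
shift units [ 1.759 -0.01   0.113]  turn units (about x, down => -yaw) -3.654
```

View pics/w1.png

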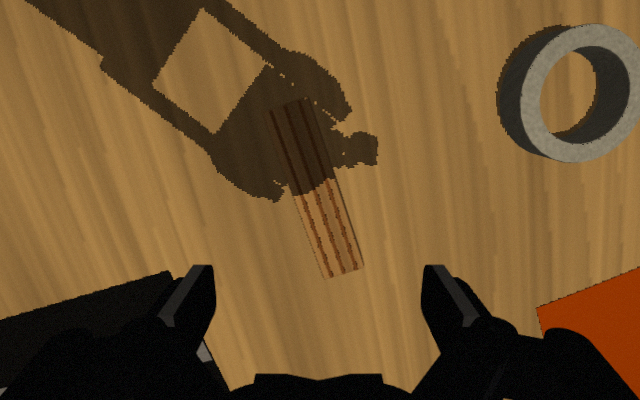

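```bash
python3 - <<'E'
from h import *
L=load("w1"); p=atz(L,[(270,110),(308,98),(363,268),(327,278)],.03); print(p.round(4),p.mean(0)); a=(p[2]+p[3]-p[0]-p[1])/2; print(np.linalg.norm(a),np.degrees(np.arctan2(a[1],a[0])))
plan(*p.mean(0)[:2],.1,6.4)
E
```

```text
[[ 0.3301 -0.2535  0.03  ]
 [ 0.362  -0.2508  0.03  ]
 [ 0.3788 -0.4077  0.03  ]
 [ 0.3444 -0.4109  0.03  ]] [ 0.35382613 -0.33071999  0.03      ]
0.15785860722908213 -84.35403818595512
t 0.87 pos [ 0.3544 -0.3239  0.2004] yaw -11.87 q6 -0.689 F [-0.1  0.1 -1.1] open 0.0852
shift units [2.509 0.025 0.177]  turn units (about x, down => -yaw) -3.654
```

Emit:
{"api": "drive_tool", "payload": {"commands": "-1 2.5 0.02 0.15 -3.6;-1 2.5 0.02 0.15 -3.6;-1 2.5 0.02 0.15 -3.6;-1 2.5 0.02 0.15 -3.6;-1 2.5 0.02 0.15 -3.6;-1 2.5 0.02 0.15 -3.6"}}

```text
t: 1.37
tool_pos: [0.3534, -0.3354, 0.1039]
tool_rot: [1.142, 1.247, -1.143]
contact_force: [-0.2, 0.0, 0.1]
opening: 0.0852
```

```bash
python3 - <<'E'
from h import *
plan(.3537,-.3295,.024,6)
E
```

```text
t 1.37 pos [ 0.3534 -0.3354  0.1039] yaw 5.1 q6 -1.001 F [-0.2  0.   0.1] open 0.0852
shift units [ 1.997  0.017 -0.152]  turn units (about x, down => -yaw) -0.179
```

Emit:
{"api": "drive_tool", "payload": {"commands": "-1 1 0.02 -0.15 -0.1;-1 1.4 0.02 -0.15 -0.1;-1 1.4 0.02 -0.15 -0.1;-1 1.4 0.02 -0.15 -0.1"}}

```text
t: 1.7
tool_pos: [0.3536, -0.3289, 0.0474]
tool_rot: [1.135, 1.253, -1.136]
contact_force: [0.1, -0.3, -0.0]
opening: 0.0851
```

```bash
python3 - <<'E'
from h import *
plan(.3537,-.3295,.024,6)
E
```

```text
t 1.7 pos [ 0.3536 -0.3289  0.0474] yaw 5.71 q6 -1.003 F [ 0.1 -0.3 -0. ] open 0.0851
shift units [0.586 0.    0.015]  turn units (about x, down => -yaw) -0.059
```

Emit:
{"api": "drive_tool", "payload": {"commands": "-1 0.5 0 0 0;-1 0.5 0 0 0;1 0.5 0 0 0;1 0.5 0 0 0;1 0.5 0 0 0;1 0.5 0 0 0;1 0.5 0 0 0;1 0.5 0 0 0", "newtons": 40}}

```text
t: 2.37
tool_pos: [0.3538, -0.3289, 0.0276]
tool_rot: [1.134, 1.253, -1.135]
contact_force: [-0.9, 0.5, 5.8]
opening: 0.0392
```

Emit:
{"api": "drive_tool", "payload": {"commands": "1 0 0 0 0;1 0 0 0 0;1 0 0 0 0;1 0 0 0 0"}}

```text
t: 2.7
tool_pos: [0.3538, -0.3289, 0.0276]
tool_rot: [1.134, 1.253, -1.135]
contact_force: [-2.1, 0.9, 6.4]
opening: 0.0392
```

Emit:
{"api": "drive_tool", "payload": {"commands": "1 -0.5 0 0 0;1 -1.5 0 0 0;1 -2.5 0 0 0;1 -3 0 0 0;1 -3 0 0 0;1 -3 0 0 0"}}

```text
t: 3.2
tool_pos: [0.3535, -0.3285, 0.1473]
tool_rot: [1.134, 1.252, -1.134]
contact_force: [-0.6, 1.0, -0.9]
opening: 0.0388
```

```bash
python3 - <<'E'
from h import *
L=snap("wrist","w2"); cv2.imwrite("pics/w2.png",L["im"])
plan(.52,.038,.14,88.5)
E
```

```text
t 3.25 pos [ 0.3527 -0.3275  0.1453] yaw 5.78 q6 -1.004 F [ 0.9  0.6 -2.4] open 0.039
shift units [ 0.137  5.081 -8.669]  turn units (about x, down => -yaw) -16.543
```

View pics/w2.png

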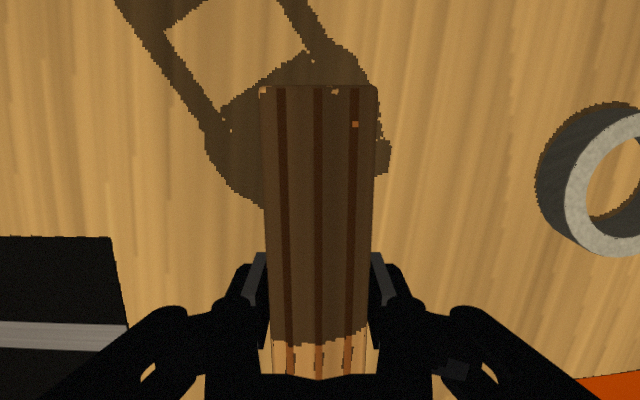

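```bash
python3 - <<'E'
from h import *
L=load("w2")
p=atz(L,[(261,87),(378,86)],.1477); from station import ctrl
o=ctrl.get_obs(); M=R.from_rotvec(o["tool_rot"]).as_matrix(); print(((p-o["tool_pos"])@M).round(4))
E
```

```text
[[-0.0023 -0.0176 -0.0767]
 [-0.0023  0.0211 -0.077 ]]
```

Emit:
{"api": "drive_tool", "payload": {"commands": "1 0.1 5.1 -8.6 -16.5;1 0.1 5.1 -8.6 -16.5;1 0.1 5.1 -8.6 -16.5;1 0.1 5.1 -8.6 -16.5;1 0.1 5.1 -8.6 -16.5;1 0.1 5.1 -8.6 -16.5;1 0.1 5.1 -8.6 -16.5;1 0.1 5.1 -8.6 -16.5"}}

```text
t: 3.92
tool_pos: [0.4919, -0.0231, 0.1396]
tool_rot: [0.364, 1.545, -0.364]
contact_force: [1.2, 0.2, -1.7]
opening: 0.039
```

Emit:
{"api": "drive_tool", "payload": {"commands": "1 0 0 0 0;1 0 0 0 0"}}

```text
t: 4.08
tool_pos: [0.492, -0.0232, 0.1397]
tool_rot: [0.365, 1.545, -0.366]
contact_force: [-0.2, -0.9, -2.3]
opening: 0.0394
```

```bash
python3 - <<'E'
from h import *
plan(.5175,.038,.14,88.5)
E
```

```text
t 4.08 pos [ 0.492  -0.0232  0.1397] yaw 63.32 q6 -1.303 F [-0.2 -0.9 -2.3] open 0.0394
shift units [-0.01   1.654 -0.118]  turn units (about x, down => -yaw) -5.037
```

Emit:
{"api": "drive_tool", "payload": {"commands": "1 0 1.65 -0.12 -5;1 0 1.65 -0.12 -5;1 0 1.65 -0.12 -5;1 0 1.65 -0.12 -5;1 0 1.65 -0.12 -5;1 0 1.65 -0.12 -5"}}

```text
t: 4.58
tool_pos: [0.5178, 0.0344, 0.141]
tool_rot: [0.029, 1.574, -0.03]
contact_force: [-0.1, -0.0, -1.8]
opening: 0.0394
```

```bash
python3 - <<'E'
from h import *
plan(.5175,.038,.14,88.5)
L=snap("wrist","w3"); cv2.imwrite("pics/w3.png",L["im"])
T=snap("top","t3"); crop(T,"t3",290,80,390,265,3.2)
E
```

```text
t 4.58 pos [0.5178 0.0344 0.141 ] yaw 87.85 q6 -1.61 F [-0.1 -0.  -1.8] open 0.0394
shift units [ 0.025  0.091 -0.011]  turn units (about x, down => -yaw) -0.13
```

View pics/w3.png

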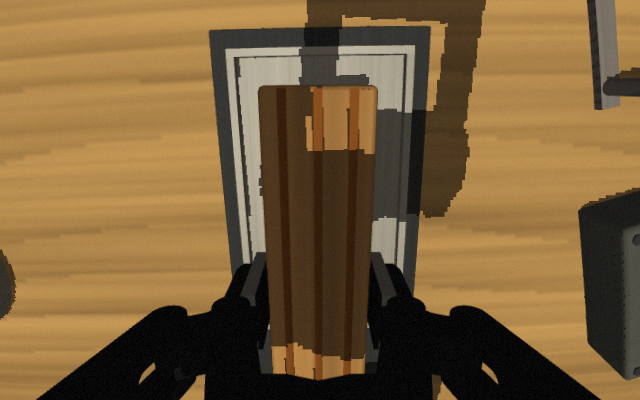

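View pics/t3.png

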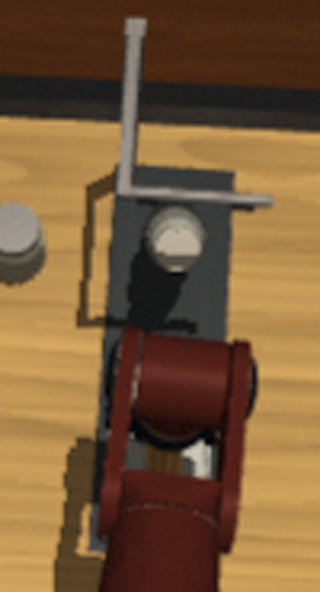

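```bash
python3 - <<'E'
from h import *
L=load("w3")
for n,z,px in [("base",.006,[(210,31),(430,27),(231,265),(416,262)]),("rim outer",.02,[(225,48),(416,45)]),("inner floor",.011,[(236,57),(406,54),(246,225),(398,222)])]:
    print(n,atz(L,px,z).round(4).tolist())
E
```

```text
base [[0.3999, -0.0335, 0.006], [0.4029, 0.1144, 0.006], [0.5737, -0.0375, 0.006], [0.5765, 0.1118, 0.006]]
rim outer [[0.4129, -0.021, 0.02], [0.4156, 0.1016, 0.02]]
inner floor [[0.4178, -0.0163, 0.011], [0.4201, 0.0974, 0.011], [0.5378, -0.0208, 0.011], [0.5396, 0.095, 0.011]]
```

Emit:
{"api": "drive_tool", "payload": {"commands": "1 0.9 0.05 -0.01 -0.15;1 1.8 0.05 -0.01 -0.15;1 2.2 0.05 -0.01 -0.15;1 2.3 0.05 -0.01 -0.15;1 2.3 0.05 -0.01 -0.15;1 2.3 0.05 -0.01 -0.15"}}

```text
t: 5.18
tool_pos: [0.5195, 0.0371, 0.0518]
tool_rot: [0.017, 1.569, -0.017]
contact_force: [-0.2, -1.0, -0.9]
opening: 0.0396
```

```bash
python3 - <<'E'
from h import *
plan(.5175,.038,.0386,88.8)
E
```

```text
t 5.18 pos [0.5195 0.0371 0.0518] yaw 88.77 q6 -1.621 F [-0.2 -1.  -0.9] open 0.0396
shift units [ 0.329  0.023 -0.05 ]  turn units (about x, down => -yaw) -0.007
```

Emit:
{"api": "drive_tool", "payload": {"commands": "1 0.2 0.02 -0.05 0;1 0.25 0.02 -0.05 0;1 0.25 0.02 -0.05 0;1 0.25 0.02 -0.05 0"}}

```text
t: 5.52
tool_pos: [0.5169, 0.0383, 0.0411]
tool_rot: [0.016, 1.57, -0.016]
contact_force: [-0.3, -0.9, -1.7]
opening: 0.0392
```

Emit:
{"api": "drive_tool", "payload": {"commands": "1 0.04 0 0 0;1 0.06 0 0 0;1 0.06 0 0 0"}}

```text
t: 5.77
tool_pos: [0.517, 0.0383, 0.0386]
tool_rot: [0.016, 1.57, -0.016]
contact_force: [0.7, 0.2, -0.2]
opening: 0.0392
```

Emit:
{"api": "drive_tool", "payload": {"commands": "1 0.03 0 0 0;1 0.03 0 0 0"}}

```text
t: 5.93
tool_pos: [0.5171, 0.0383, 0.0386]
tool_rot: [0.016, 1.571, -0.016]
contact_force: [-5.1, 0.7, 8.4]
opening: 0.0395
```

Seated. Opening partway so the fingers stay inside the tray rim, then rising.

Emit:
{"api": "drive_tool", "payload": {"commands": "-0.4 0 0 0 0;-0.4 0 0 0 0;-0.4 0 0 0 0;-0.4 0 0 0 0;-0.4 -0.3 0 0 0;-0.4 -1 0 0 0;-0.4 -2 0 0 0;-0.4 -3 0 0 0"}}

```text
t: 6.6
tool_pos: [0.5155, 0.0384, 0.1579]
tool_rot: [0.016, 1.573, -0.016]
contact_force: [1.0, -0.2, 0.2]
opening: 0.0594
```

```bash
python3 - <<'E'
from h import *
L=snap("wrist","w4"); cv2.imwrite("pics/w4.png",L["im"])
plan(.5853,.326,.17,145)
E
```

```text
t 6.65 pos [0.5212 0.0381 0.1687] yaw 88.84 q6 -1.62 F [4.8 0.1 5.4] open 0.0595
shift units [-0.016  7.228  1.456]  turn units (about x, down => -yaw) -11.232
```

View pics/w4.png

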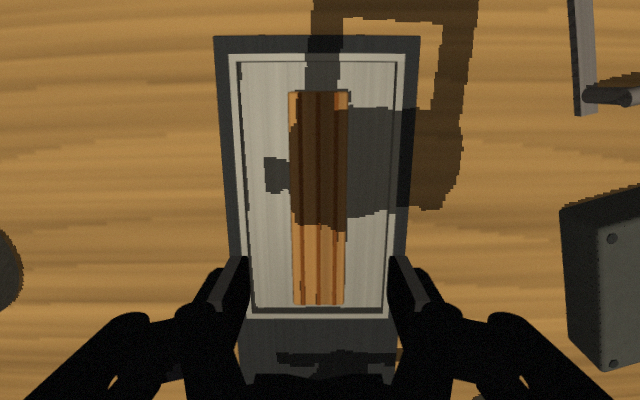

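```bash
python3 - <<'E'
from h import *
L=load("w4")
p=atz(L,[(289,92),(348,91),(345,304),(293,304)],.041); print(p.round(4).tolist(),p.mean(0))
f=atz(L,[(238,62),(395,62),(385,308),(252,307)],.011); print(f.round(4).tolist(),f.mean(0))
r=atz(L,[(228,54),(405,54),(393,318),(246,318)],.020); print(r.round(4).tolist(),r.mean(0))
E
```

```text
[[0.44, 0.0216, 0.041], [0.4401, 0.0599, 0.041], [0.5987, 0.0583, 0.041], [0.5979, 0.0178, 0.041]] [0.51916455 0.03941038 0.041     ]
[[0.4182, -0.0164, 0.011], [0.4205, 0.096, 0.011], [0.6234, 0.0958, 0.011], [0.62, -0.0213, 0.011]] [0.52052876 0.0385209  0.011     ]
[[0.4135, -0.0211, 0.02], [0.416, 0.1009, 0.02], [0.6276, 0.1013, 0.02], [0.625, -0.0254, 0.02]] [0.52051518 0.0389559  0.02      ]
```

Emit:
{"api": "drive_tool", "payload": {"commands": "-0.4 0 7.2 1.4 -11.2;-0.4 0 7.2 1.4 -11.2;-0.4 0 7.2 1.4 -11.2;-0.4 0 7.2 1.4 -11.2;-0.4 0 7.2 1.4 -11.2;-0.4 0 7.2 1.4 -11.2;-0.4 0 7.2 1.4 -11.2;-0.4 0 7.2 1.4 -11.2"}}

```text
t: 7.32
tool_pos: [0.5789, 0.3313, 0.1576]
tool_rot: [-0.753, 1.433, 0.756]
contact_force: [-1.5, -1.6, 1.1]
opening: 0.0596
```

Emit:
{"api": "drive_tool", "payload": {"commands": "-0.4 0 0 0 0;-0.4 0 0 0 0"}}

```text
t: 7.48
tool_pos: [0.5784, 0.3252, 0.1572]
tool_rot: [-0.745, 1.44, 0.745]
contact_force: [-0.2, 0.1, 0.4]
opening: 0.0601
```

```bash
python3 - <<'E'
from h import *
plan(.5853,.326,.13,145)
L=snap("wrist","w5"); cv2.imwrite("pics/w5.png",L["im"])
crop(L,"w5c",200,60,450,310,3)
E
```

```text
t 7.48 pos [0.5784 0.3252 0.1572] yaw 144.72 q6 -2.125 F [-0.2  0.1  0.4] open 0.0601
shift units [ 0.681 -0.13   0.116]  turn units (about x, down => -yaw) -0.057
```

View pics/w5.png

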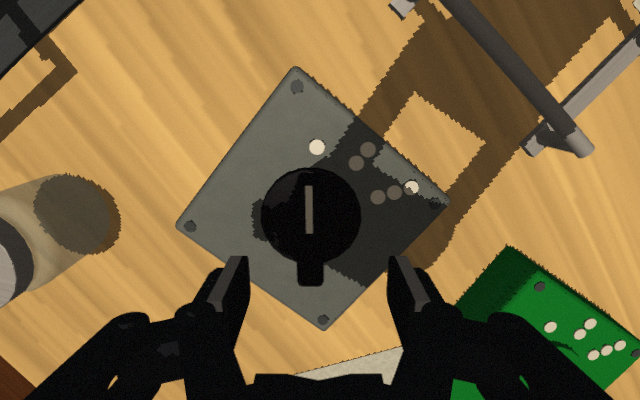

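```bash
python3 - <<'E'
from h import *
L=load("w5")
s=atz(L,[(296,87),(190,226),(323,320),(434,205)],.05); print(s.round(4).tolist(),s.mean(0))
d=atz(L,[(317,147),(356,163),(368,150),(378,197),(394,192),(411,187)],.05)
b=atz(L,[(309,186),(309,233)],.092); print(b)
e=atz(L,[(297,286),(322,286)],.092); print("bar far end",e)
disc=atz(L,[(262,215),(361,215),(311,167)],.058); print("disc",disc)
c=s.mean(0)
# solve centre c and zero angle from dots: dots 0.2, .8,.8,1.4x3 on rays, radii
from scipy.optimize import least_squares
a=np.array([.2,.8,.8,1.4,1.4,1.4])
def f(v):
    th=v[2]-a; dx=d[:,:2]-v[:2]; return dx[:,0]*np.sin(th)-dx[:,1]*np.cos(th)
r=least_squares(f,[c[0],c[1],np.radians(-120)]); print(r.x[:2],np.degrees(r.x[2]),r.fun)
g=least_squares(lambda v:np.r_[f(v),(v[:2]-c[:2])],r.x); print(g.x[:2],"az0",np.degrees(g.x[2]),"az1.4",np.degrees(g.x[2]-1.4))
v=b[1]-b[0]; print("pointer az from line",np.degrees(np.arctan2(-v[1],-v[0])), [np.degrees(np.arctan2(*(p[:2]-g.x[:2])[::-1])) for p in b])
E
```

```text
[[0.5448, 0.2539, 0.05], [0.6599, 0.2855, 0.05], [0.628, 0.4018, 0.05], [0.5132, 0.3703, 0.05]] [0.5865056  0.32789638 0.05      ]
[[0.56793436 0.30173024 0.092     ]
 [0.5841048  0.32423693 0.092     ]]
bar far end [[0.61005441 0.34797076 0.092     ]
 [0.5977779  0.35663341 0.092     ]]
disc [[0.61090395 0.30666946 0.058     ]
 [0.55729389 0.34455753 0.058     ]
 [0.56553089 0.29913059 0.058     ]]
[0.58589394 0.32865462] -117.90953345820046 [-2.16645213e-05 -2.66381734e-04  3.02142766e-04  1.50894785e-04
 -7.46607191e-05 -9.78985808e-05]
[0.58620897 0.32797204] az0 -118.55415767512288 az1.4 -198.76824899343814
pointer az from line -125.69619314276959 [np.float64(-124.8530895008397), np.float64(-119.39479398354335)]
```

Emit:
{"api": "drive_tool", "payload": {"commands": "-0.4 0.5 -0.12 0.14 0;-0.4 1.2 -0.12 0.14 0;-0.4 1.6 -0.12 0.14 0;-0.4 1.6 -0.12 0.14 0;-0.4 1.6 -0.12 0.14 0"}}

```text
t: 7.95
tool_pos: [0.585, 0.3253, 0.0923]
tool_rot: [-0.744, 1.442, 0.744]
contact_force: [-0.3, 0.3, 0.5]
opening: 0.0596
```

```bash
python3 - <<'E'
from h import *
plan(.5855,.327,.083,144.5)
E
```

```text
t 7.95 pos [0.585  0.3253 0.0923] yaw 144.66 q6 -2.128 F [-0.3  0.3  0.5] open 0.0596
shift units [0.232 0.015 0.042]  turn units (about x, down => -yaw) 0.032
```

Lower the rest, grip gently, then turn 73° clockwise (about 14.6 units).

Emit:
{"api": "drive_tool", "payload": {"commands": "-0.4 0.18 0.01 0.03 0;-0.4 0.18 0.01 0.03 0;1 0.18 0.01 0.03 0;1 0.18 0.01 0.03 0;1 0.18 0.01 0.03 0;1 0.18 0.01 0.03 0;1 0.18 0.01 0.03 0;1 0.18 0.01 0.03 0", "newtons": 40}}

```text
t: 8.62
tool_pos: [0.5867, 0.3281, 0.0868]
tool_rot: [-0.746, 1.437, 0.746]
contact_force: [1.2, -1.8, 3.2]
opening: 0.0155
```

Emit:
{"api": "drive_tool", "payload": {"commands": "1 0 0 0 0;1 0 0 0 0"}}

```text
t: 8.78
tool_pos: [0.5867, 0.3281, 0.0868]
tool_rot: [-0.746, 1.438, 0.746]
contact_force: [0.7, -2.5, 3.8]
opening: 0.0155
```

Emit:
{"api": "drive_tool", "payload": {"commands": "1 0 0 0 1;1 0 0 0 2;1 0 0 0 3;1 0 0 0 4;1 0 0 0 5;1 0 0 0 6;1 0 0 0 7;1 0 0 0 8"}}

```text
t: 9.45
tool_pos: [0.5873, 0.3273, 0.0868]
tool_rot: [-0.201, 1.559, 0.198]
contact_force: [3.4, -4.6, 5.1]
opening: 0.0152
```

```bash
python3 - <<'E'
from h import *
plan(.5855,.327,.083,144.5-73.1)
E
```

```text
t 9.45 pos [0.5873 0.3273 0.0868] yaw 104.59 q6 -1.426 F [ 3.4 -4.6  5.1] open 0.0152
shift units [ 0.095  0.003 -0.045]  turn units (about x, down => -yaw) 6.637
```

Emit:
{"api": "drive_tool", "payload": {"commands": "1 0 0 0 1;1 0 0 0 2;1 0 0 0 3;1 0 0 0 4;1 0 0 0 5;1 0 0 0 6;1 0 0 0 6.5;1 0 0 0 6.5"}}

```text
t: 10.12
tool_pos: [0.5873, 0.3265, 0.0868]
tool_rot: [0.241, 1.554, -0.246]
contact_force: [2.0, -6.4, 5.2]
opening: 0.0153
```

```bash
python3 - <<'E'
from h import *
plan(.5855,.327,.083,144.5-73.1)
L=snap("wrist","w6"); cv2.imwrite("pics/w6.png",L["im"])
plan(.5855,.327,.083,144.5-73.1)
E
```

```text
t 10.12 pos [0.5873 0.3265 0.0868] yaw 72.22 q6 -0.861 F [ 2.  -6.4  5.2] open 0.0153
shift units [ 0.095 -0.001 -0.046]  turn units (about x, down => -yaw) 0.164
t 10.17 pos [0.5872 0.3265 0.0868] yaw 72.29 q6 -0.862 F [ 1.6 -6.1  5. ] open 0.0149
shift units [ 0.094 -0.001 -0.046]  turn units (about x, down => -yaw) 0.178
```

View pics/w6.png

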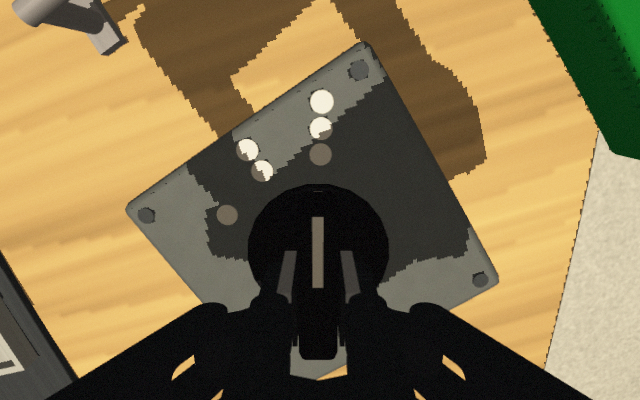

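```bash
python3 - <<'E'
from h import *
L=load("w6")
d=atz(L,[(321.5,101),(320,128),(320,154)],.05); b=atz(L,[(318,217),(318,288),(299.5,355),(337,355)],.092)
print(d.round(4).tolist(),b.round(4).tolist())
az=lambda v:np.degrees(np.arctan2(v[1],v[0]))
print("dots dir",az(d[0]-d[2]),"line",az(b[0]-b[1]), "end->line",az(b[0]-(b[2]+b[3])/2))
for c in ([.5862,.328,0],[.5855,.327,0]): print([az(x-c) for x in d])
E
```

```text
[[0.52, 0.3503, 0.05], [0.5309, 0.3461, 0.05], [0.5419, 0.3426, 0.05]] [[0.556, 0.3373, 0.092], [0.5832, 0.3286, 0.092], [0.6107, 0.3118, 0.092], [0.6154, 0.3264, 0.092]]
dots dir 160.7262838855987 line 162.24317824085486 end->line 162.3394897845813
[np.float64(161.39925560642186), np.float64(161.8546865582242), np.float64(161.73511894955251)]
[np.float64(160.43415671125186), np.float64(160.69839803908505), np.float64(160.28730077222448)]
```

Emit:
{"api": "drive_tool", "payload": {"commands": "1 0 0 0 0.2;1 0 0 0 0.2;-0.2 0 0 0 0.2;-0.2 0 0 0 0.2;-0.2 0 0 0 0.2;-0.2 -0.6 0 0 0.2;-0.2 -1.5 0 0 0.2;-0.2 -2.5 0 0 0.2"}}

```text
t: 10.83
tool_pos: [0.5838, 0.3277, 0.1832]
tool_rot: [0.253, 1.562, -0.258]
contact_force: [0.7, 0.1, 0.1]
opening: 0.0514
```

Emit:
{"api": "drive_tool", "payload": {"commands": "-1 -1 0 0 0;-1 -2 0 0 0;-1 -3 0 0 0;-1 -3 0 0 0;-1 -3 0 0 0"}}

```text
t: 11.25
tool_pos: [0.5871, 0.3292, 0.3103]
tool_rot: [0.258, 1.55, -0.252]
contact_force: [-0.5, 0.0, -0.8]
opening: 0.0854
```

```bash
python3 - <<'E'
from h import *
L=snap("wrist","w7"); cv2.imwrite("pics/w7.png",L["im"])
plan(.54,.12,.32,0)
E
```

```text
t 11.3 pos [0.5861 0.3286 0.3067] yaw 71.36 q6 -0.845 F [-0.  -0.4 -1.3] open 0.0856
shift units [-0.34  -5.309  0.576]  turn units (about x, down => -yaw) 14.271
```

View pics/w7.png

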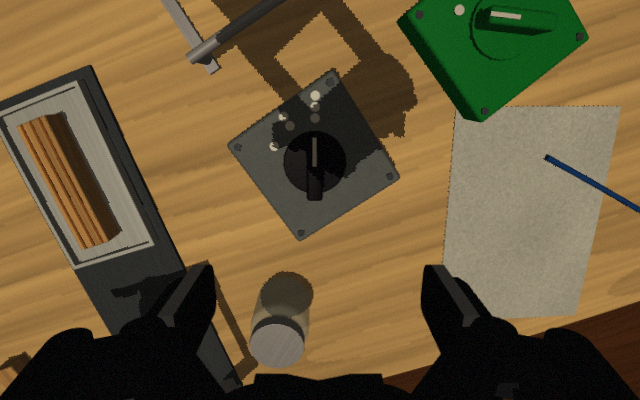

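Emit:
{"api": "drive_tool", "payload": {"commands": "-1 -0.6 -7 2.2 14.5;-1 -0.6 -7 2.2 14.5;-1 -0.6 -7 2.2 14.5;-1 -0.6 -7 2.2 14.5;-1 -0.6 -7 2.2 14.5;-1 -0.6 -7 2.2 14.5;-1 -0.6 -7 2.2 14.5;-1 -0.6 -7 2.2 14.5"}}

```text
t: 11.97
tool_pos: [0.5788, 0.029, 0.3272]
tool_rot: [1.033, 1.312, -1.04]
contact_force: [-0.1, 0.3, -0.5]
opening: 0.0853
```

Emit:
{"api": "drive_tool", "payload": {"commands": "-1 0 0 0 1;-1 0 0 0 2;-1 0 0 0 3;-1 0 0 0 3"}}

```text
t: 12.3
tool_pos: [0.5788, 0.0347, 0.3264]
tool_rot: [1.221, 1.205, -1.227]
contact_force: [0.1, 0.5, -0.1]
opening: 0.0854
```

```bash
python3 - <<'E'
from h import *
plan(.58,.035,.33,-1.3)
L=snap("wrist","w8"); cv2.imwrite("pics/w8.png",L["im"])
S=snap("scene","s8"); crop(S,"s8",270,140,430,310,3.5)
T=snap("top","t8"); crop(T,"t8",270,80,400,265,3.2)
E
```

```text
t 12.3 pos [0.5788 0.0347 0.3264] yaw -1.06 q6 -0.05 F [ 0.1  0.5 -0.1] open 0.0854
shift units [-0.09   0.03  -0.009]  turn units (about x, down => -yaw) 0.048
```

View pics/w8.png

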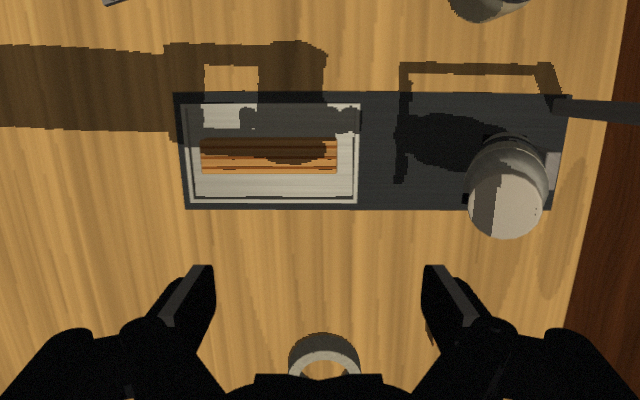

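View pics/s8.png

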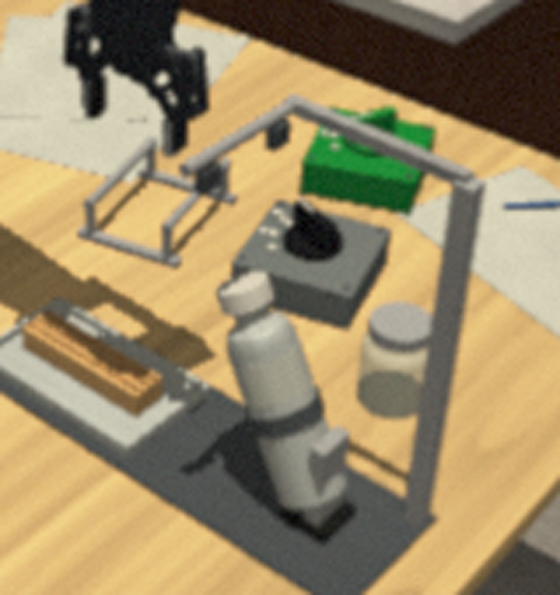

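View pics/t8.png

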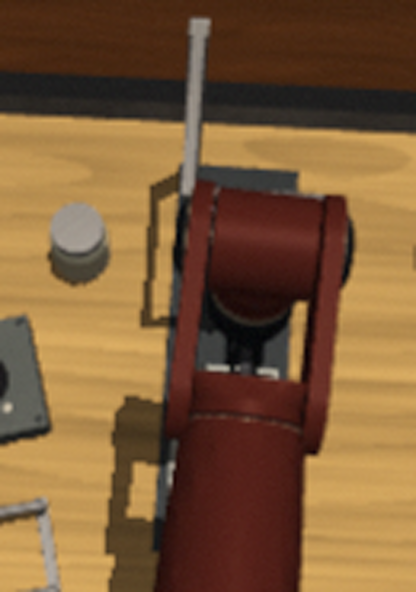

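```bash
python3 - <<'E'
from h import *
S=load("s8"); crop(S,"s8b",150,0,400,250,3)
C=cloud(S)
P=C.reshape(-1,3); im=S["im"].reshape(-1,3).astype(int)
# points belonging to gripper/wrist: within 0.2 of tool axis, z>0.33
m=(np.abs(P[:,1]-.035)<.12)&(P[:,0]>.4)&(P[:,0]<.69)&(P[:,2]>.3)
Q=P[m]; 
for z in np.arange(.30,.75,.02):
    q=Q[(Q[:,2]>=z)&(Q[:,2]<z+.02)]
    if len(q)>5: print(round(z-.3264,3),"x",(q[:,0].min()-.5788).round(3),(q[:,0].max()-.5788).round(3),"y",(q[:,1].min()-.0347).round(3),(q[:,1].max()-.0347).round(3),len(q))
m=(P[:,2]>.33)&(P[:,2]<.39)&(P[:,0]>.675)&(P[:,0]<.74)&(P[:,1]>-.1)&(P[:,1]<.12)
Q=P[m]
for y in np.arange(-.08,.12,.01):
    q=Q[(Q[:,1]>=y)&(Q[:,1]<y+.01)]
    if len(q): print("bar y",round(y,2),"x",q[:,0].min().round(3),q[:,0].max().round(3),"z",q[:,2].min().round(3),q[:,2].max().round(3),len(q))
T=load("t8");C=cloud(T);P=C.reshape(-1,3)
T0=load("top0");P=cloud(T0).reshape(-1,3)
m=(P[:,2]>.36)&(P[:,2]<.4)&(P[:,0]>.675)&(P[:,0]<.73)&(P[:,1]>-.1)&(P[:,1]<.12)
Q=P[m]; print("bar top cam", np.percentile(Q,[2,50,98],axis=0)); print(np.polyfit(Q[:,1],Q[:,0],1))
E
```

```text
-0.006 x -0.058 0.059 y -0.016 0.013 73
0.014 x -0.057 0.058 y -0.015 0.011 82
0.034 x -0.074 0.076 y -0.02 0.01 140
0.054 x -0.073 0.075 y -0.022 0.012 226
0.074 x -0.067 0.072 y -0.024 0.01 235
0.094 x -0.066 0.07 y -0.039 0.011 127
0.114 x -0.027 0.04 y -0.042 0.024 166
0.134 x -0.025 0.039 y -0.042 0.028 187
0.154 x -0.032 0.038 y -0.04 0.029 156
0.174 x -0.019 0.041 y -0.04 0.025 173
0.194 x -0.024 0.039 y -0.04 0.012 157
0.214 x -0.146 0.041 y -0.062 0.051 341
0.234 x -0.178 0.048 y -0.07 0.053 447
0.254 x -0.178 0.049 y -0.07 0.05 629
0.274 x -0.179 0.047 y -0.071 0.06 948
0.294 x -0.179 0.032 y -0.062 0.06 637
bar y -0.05 x 0.699 0.709 z 0.369 0.381 21
bar y -0.04 x 0.701 0.713 z 0.348 0.382 39
bar y -0.03 x 0.7 0.714 z 0.348 0.379 29
bar y -0.02 x 0.702 0.712 z 0.345 0.38 24
bar y -0.01 x 0.702 0.709 z 0.371 0.381 12
bar y -0.0 x 0.702 0.711 z 0.373 0.382 12
bar y 0.01 x 0.701 0.709 z 0.37 0.381 11
bar y 0.02 x 0.702 0.709 z 0.368 0.381 10
bar y 0.03 x 0.704 0.711 z 0.372 0.381 12
bar y 0.04 x 0.7 0.71 z 0.373 0.38 10
bar y 0.05 x 0.703 0.715 z 0.348 0.38 32
bar y 0.06 x 0.702 0.715 z 0.348 0.38 26
bar y 0.07 x 0.702 0.715 z 0.349 0.38 22
bar y 0.08 x 0.702 0.74 z 0.367 0.383 48
bar y 0.09 x 0.698 0.739 z 0.378 0.381 20
bar top cam [[ 0.69655136 -0.04372769  0.3718935 ]
 [ 0.70199728  0.03673132  0.37976441]
 [ 0.72544566  0.09759311  0.38421124]]
[0.07026196 0.70136621]
```

View pics/s8b.png

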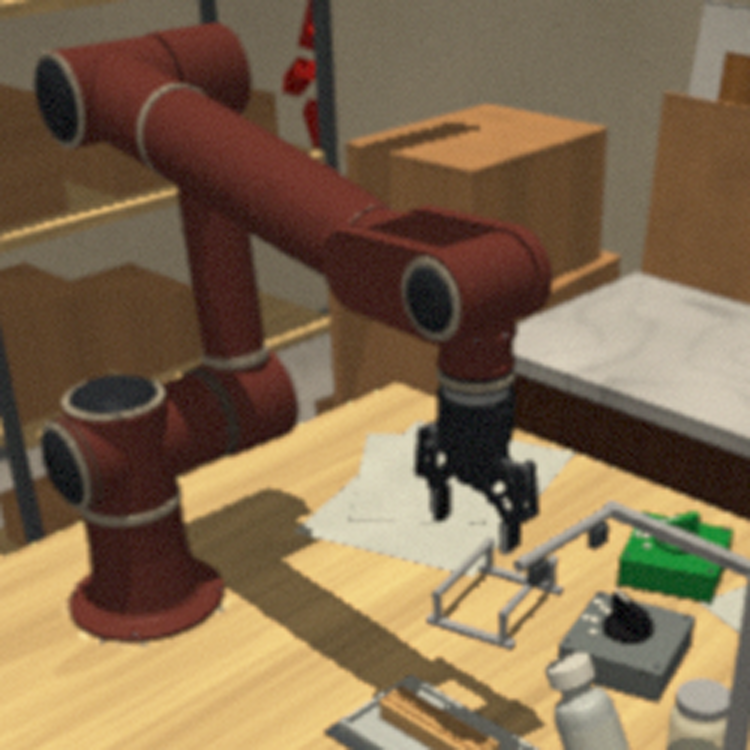

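Emit:
{"api": "drive_tool", "payload": {"commands": "-1 0.8 0.3 0 0;-1 1.6 0.7 0 0;-1 1.7 0.7 0 0;-1 1.7 0.7 0 0;-1 1.7 0.7 0 0"}}

```text
t: 12.87
tool_pos: [0.6075, 0.0343, 0.2621]
tool_rot: [1.221, 1.202, -1.222]
contact_force: [-0.2, 0.0, 0.5]
opening: 0.0855
```

```bash
python3 - <<'E'
from h import *
L=snap("wrist","w9"); cv2.imwrite("pics/w9.png",L["im"])
S=snap("scene","s9"); crop(S,"s9",270,100,430,270,3.5)
plan(.643,.0345,.236,-1.3)
E
```

```text
t 12.97 pos [0.6083 0.0343 0.2644] yaw -0.94 q6 -0.049 F [0.3 0.3 0.5] open 0.0855
shift units [ 0.712  0.865 -0.02 ]  turn units (about x, down => -yaw) 0.072
```

View pics/w9.png

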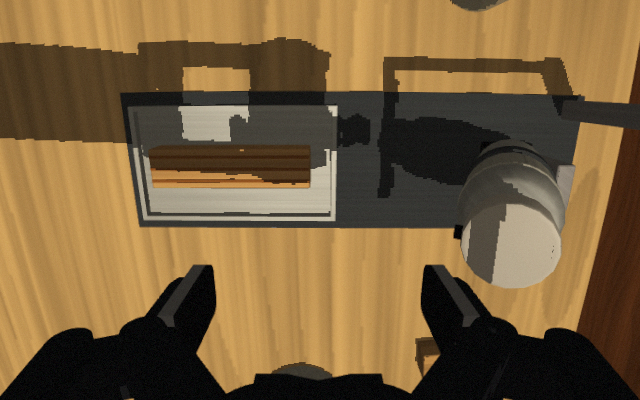

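View pics/s9.png

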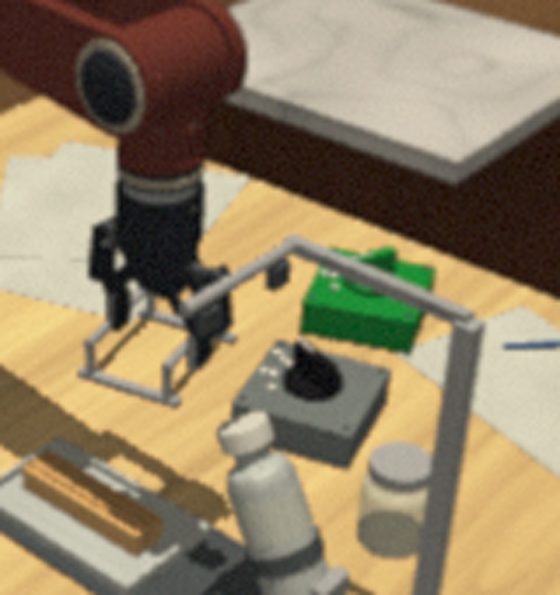

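```bash
python3 - <<'E'
from h import *
L=load("w9"); print(atz(L,[(511,246),(511,203),(511,288)],.223), atd(L,[(500,246),(540,250),(520,230),(480,246)]))
E
```

```text
[[0.70574831 0.03500427 0.223     ]
 [0.70227378 0.05791263 0.223     ]
 [0.70961863 0.01065562 0.223     ]] [[0.70111876 0.0341965  0.22096995]
 [0.71717259 0.03543195 0.22933048]
 [0.7078878  0.04444521 0.22492734]
 [0.69348087 0.03173238 0.21513606]]
```

Emit:
{"api": "drive_tool", "payload": {"commands": "-1 0.1 0.5 0 0;-1 0.3 0.85 0 0;-1 0.5 0.87 0 0;-1 0.65 0.87 0 0;-1 0.65 0.87 0 0"}}

```text
t: 13.38
tool_pos: [0.6415, 0.0337, 0.2349]
tool_rot: [1.221, 1.203, -1.223]
contact_force: [0.1, 0.2, -0.7]
opening: 0.0856
```

```bash
python3 - <<'E'
from h import *
plan(.643,.0345,.236,-1.3)
L=snap("wrist","w10"); cv2.imwrite("pics/w10.png",L["im"])
S=snap("scene","s10"); crop(S,"s10",270,100,430,270,3.5)
E
```

```text
t 13.38 pos [0.6415 0.0337 0.2349] yaw -0.96 q6 -0.046 F [ 0.1  0.2 -0.7] open 0.0856
shift units [-0.028  0.037 -0.021]  turn units (about x, down => -yaw) 0.068
```

View pics/w10.png

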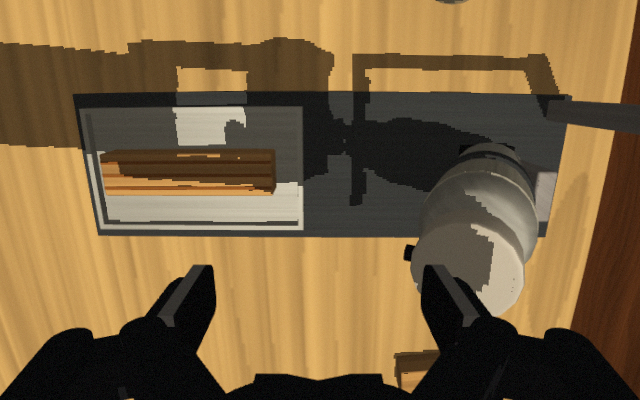

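View pics/s10.png

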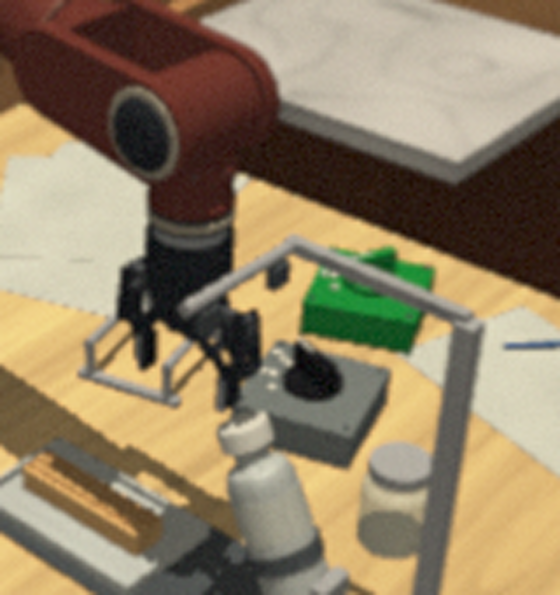

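Emit:
{"api": "drive_tool", "payload": {"commands": "-1 0.05 0.02 0 0;-1 0.1 0.05 0 0;-1 0.1 0.05 0 0"}}

```text
t: 13.73
tool_pos: [0.6445, 0.0336, 0.2319]
tool_rot: [1.222, 1.201, -1.222]
contact_force: [-0.2, 0.2, 0.3]
opening: 0.0854
```

Emit:
{"api": "drive_tool", "payload": {"commands": "-1 0.05 0.025 0 0;-1 0.1 0.05 0 0;-1 0.1 0.05 0 0"}}

```text
t: 13.98
tool_pos: [0.6465, 0.0335, 0.2273]
tool_rot: [1.221, 1.202, -1.222]
contact_force: [-0.3, 0.6, 0.7]
opening: 0.0852
```

Emit:
{"api": "drive_tool", "payload": {"commands": "-1 0.06 0 0 0;-1 0.1 0 0 0;-1 0.1 0 0 0"}}

```text
t: 14.23
tool_pos: [0.6467, 0.0335, 0.224]
tool_rot: [1.222, 1.201, -1.221]
contact_force: [-1.6, -0.2, 2.7]
opening: 0.0856
```

Emit:
{"api": "drive_tool", "payload": {"commands": "-1 0.06 0.02 0 0;-1 0.12 0.04 0 0;-1 0.12 0.04 0 0"}}

```text
t: 14.48
tool_pos: [0.6487, 0.0335, 0.2197]
tool_rot: [1.222, 1.2, -1.22]
contact_force: [-1.2, 0.1, 5.3]
opening: 0.0852
```

Emit:
{"api": "drive_tool", "payload": {"commands": "-1 0.04 0.02 0 0;-1 0.07 0.03 0 0;-1 0.07 0.03 0 0"}}

```text
t: 14.73
tool_pos: [0.6499, 0.0334, 0.2174]
tool_rot: [1.222, 1.2, -1.22]
contact_force: [-2.1, 0.3, 5.8]
opening: 0.0854
```

Emit:
{"api": "drive_tool", "payload": {"commands": "-1 0.04 0.01 0 0;-1 0.05 0.01 0 0;-1 0.05 0.01 0 0;-1 0.05 0.01 0 0"}}

```text
t: 15.07
tool_pos: [0.6503, 0.0335, 0.2167]
tool_rot: [1.222, 1.199, -1.22]
contact_force: [-3.7, -0.5, 8.6]
opening: 0.0852
```

```bash
python3 - <<'E'
from h import *
S=snap("scene","s11"); A=load("s10")
a=A["im"][200:270,315:365]; b=S["im"][200:270,315:365]
cv2.imwrite("pics/s11.png",cv2.resize(np.hstack([a,b]),None,fx=7,fy=7,interpolation=cv2.INTER_CUBIC))
E
```

```text
(no output)
```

View pics/s11.png

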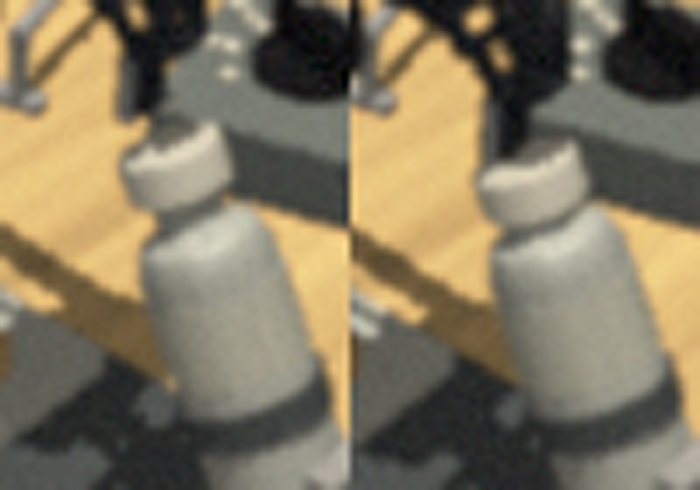

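The picture shows the cap visibly down: the neck gap near (165,205) in the left (before) half has closed in the right half. The force is past the bottom value too. Backing off up along the axis.

Emit:
{"api": "drive_tool", "payload": {"commands": "-1 -0.2 -0.1 0 0;-1 -0.5 -0.25 0 0;-1 -0.8 -0.6 0 0;-1 -1.3 -1.4 0 0;-1 -2 -2.2 0 0;-1 -2 -2.5 0 0;-1 -2 -2.5 0 0"}}

```text
t: 15.7
tool_pos: [0.5484, 0.0354, 0.297]
tool_rot: [1.223, 1.198, -1.219]
contact_force: [0.5, -0.5, -0.4]
opening: 0.0854
```

```bash
python3 - <<'E'
from h import *
S=snap("scene","s12"); cv2.imwrite("pics/s12.png",cv2.resize(S["im"][170:270,240:390],None,fx=5,fy=5,interpolation=cv2.INTER_CUBIC))
plan(.517,.0388,.2,88.8)
E
```

```text
t 15.75 pos [0.549  0.0353 0.2952] yaw -0.97 q6 -0.054 F [ 0.8 -0.3  0.4] open 0.0856
shift units [ 2.38  -0.806 -0.074]  turn units (about x, down => -yaw) -17.953
```

View pics/s12.png

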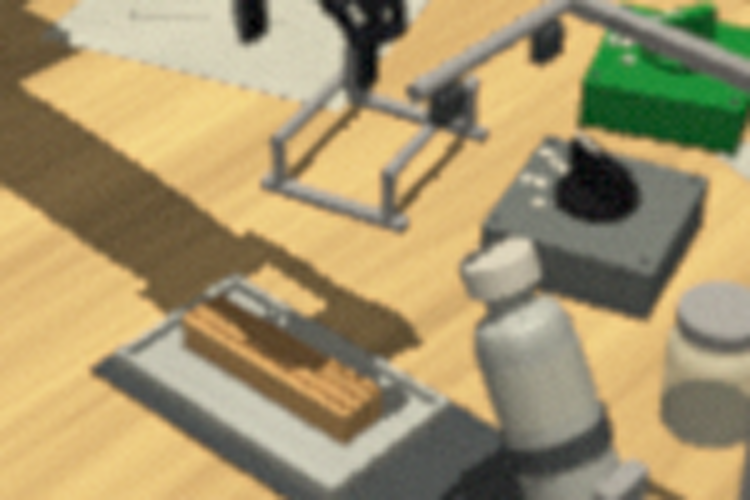

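Emit:
{"api": "drive_tool", "payload": {"commands": "-0.4 1 -0.75 -0.08 -18;-0.4 2 -0.75 -0.08 -18;-0.4 3.3 -0.75 -0.08 -18;-0.4 3.3 -0.75 -0.08 -18;-0.4 3.3 -0.75 -0.08 -18;-0.4 3.3 -0.75 -0.08 -18;-0.4 3.3 -0.75 -0.08 -18;-0.4 3.3 -0.75 -0.08 -18"}}

```text
t: 16.42
tool_pos: [0.5193, 0.0389, 0.1601]
tool_rot: [0.455, 1.526, -0.457]
contact_force: [-0.6, 1.3, -0.4]
opening: 0.06
```

Emit:
{"api": "drive_tool", "payload": {"commands": "-0.4 0 0 0 -1.4;-0.4 0 0 0 -2.8;-0.4 0 0 0 -4.2;-0.4 0 0 0 -5.6;-0.4 0 0 0 -6.5;-0.4 0 0 0 -6.5"}}

```text
t: 16.92
tool_pos: [0.5194, 0.0389, 0.1605]
tool_rot: [0.015, 1.574, -0.015]
contact_force: [-0.1, 0.0, 1.2]
opening: 0.0597
```

```bash
python3 - <<'E'
from h import *
plan(.5195,.0388,.06,88.8)
L=snap("wrist","w13"); cv2.imwrite("pics/w13.png",L["im"])
E
```

```text
t 16.92 pos [0.5194 0.0389 0.1605] yaw 88.89 q6 -1.62 F [-0.1  0.   1.2] open 0.0597
shift units [ 2.511 -0.003  0.01 ]  turn units (about x, down => -yaw) 0.018
```

View pics/w13.png

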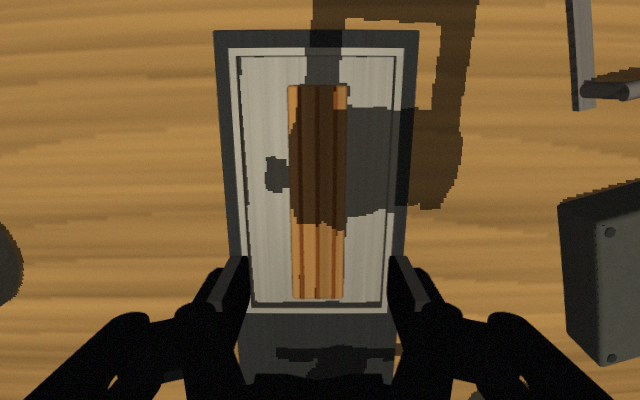

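Emit:
{"api": "drive_tool", "payload": {"commands": "-0.4 1 0 0 0;-0.4 2 0 0 0;-0.4 2.6 0 0 0;-0.4 2.9 0 0 0;-0.4 2.95 0 0 0;-0.4 2.95 0 0 0;1 2.95 0 0 0;1 2.95 0 0 0"}}

```text
t: 17.63
tool_pos: [0.5219, 0.0388, 0.0469]
tool_rot: [0.016, 1.566, -0.016]
contact_force: [3.5, -0.0, 0.4]
opening: 0.0386
```

Emit:
{"api": "drive_tool", "payload": {"commands": "1 0 0 0 0;1 0 0 0 0;1 0 0 0 0;1 0 0 0 0;1 0 0 0 0"}}

```text
t: 18.05
tool_pos: [0.5219, 0.0388, 0.0468]
tool_rot: [0.016, 1.566, -0.016]
contact_force: [0.2, 1.0, 6.8]
opening: 0.039
```

Emit:
{"api": "drive_tool", "payload": {"commands": "-0.4 0 0 0 0;-0.4 0 0 0 0;-0.4 0 0 0 0;-0.4 0 0 0 0"}}

```text
t: 18.38
tool_pos: [0.5194, 0.0389, 0.044]
tool_rot: [0.016, 1.571, -0.016]
contact_force: [-0.4, 0.1, 0.3]
opening: 0.06
```

```bash
python3 - <<'E'
from h import *
plan(.5195,.0388,.0395,88.8)
E
```

```text
t 18.38 pos [0.5194 0.0389 0.044 ] yaw 88.82 q6 -1.618 F [-0.4  0.1  0.3] open 0.06
shift units [ 0.111 -0.002  0.002]  turn units (about x, down => -yaw) 0.005
```

Emit:
{"api": "drive_tool", "payload": {"commands": "-0.4 0.1 0 0 0;-0.4 0.1 0 0 0;-0.4 0.1 0 0 0;1 0.1 0 0 0;1 0.1 0 0 0;1 0.1 0 0 0;1 0.1 0 0 0;1 0.1 0 0 0", "newtons": 40}}

```text
t: 19.05
tool_pos: [0.5199, 0.0389, 0.0404]
tool_rot: [0.016, 1.57, -0.016]
contact_force: [0.0, -0.4, 0.3]
opening: 0.0388
```

Emit:
{"api": "drive_tool", "payload": {"commands": "1 0 0 0 0;1 0 0 0 0;1 -0.5 0 0 0;1 -1.5 0 0 0;1 -2.5 0 0 0;1 -3 0 0 0;1 -3 0 0 0;1 -3 0 0 0"}}

```text
t: 19.72
tool_pos: [0.5205, 0.0389, 0.1615]
tool_rot: [0.016, 1.568, -0.016]
contact_force: [-0.2, 0.2, -1.9]
opening: 0.0392
```

```bash
python3 - <<'E'
from h import *
from station import ctrl
L=snap("wrist","w14"); cv2.imwrite("pics/w14.png",L["im"])
o=ctrl.get_obs(); M=R.from_rotvec(o["tool_rot"]).as_matrix()
plan(.378,.308,.18,102.5)
p=atz(L,[(261,87),(378,86)],.1477)
E
```

```text
t 19.77 pos [0.5192 0.0389 0.1594] yaw 88.83 q6 -1.618 F [-1.1  0.3 -2.2] open 0.0394
shift units [-0.51   6.653 -3.667]  turn units (about x, down => -yaw) -2.734
```

View pics/w14.png

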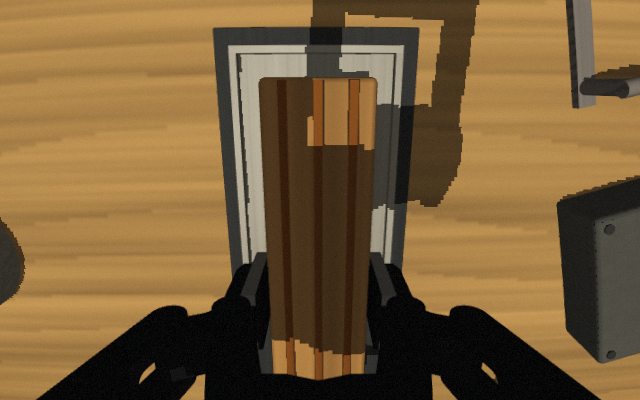

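Emit:
{"api": "drive_tool", "payload": {"commands": "1 -0.5 6.6 -3.6 -2.7;1 -0.5 6.6 -3.6 -2.7;1 -0.5 6.6 -3.6 -2.7;1 -0.5 6.6 -3.6 -2.7;1 -0.5 6.6 -3.6 -2.7;1 -0.5 6.6 -3.6 -2.7;1 -0.5 6.6 -3.6 -2.7;1 -0.5 6.6 -3.6 -2.7"}}

```text
t: 20.43
tool_pos: [0.3772, 0.309, 0.1777]
tool_rot: [-0.173, 1.569, 0.173]
contact_force: [1.4, -0.6, -2.2]
opening: 0.0393
```

Emit:
{"api": "drive_tool", "payload": {"commands": "1 0 0 0 0;1 0 0 0 0"}}

```text
t: 20.6
tool_pos: [0.3802, 0.3052, 0.178]
tool_rot: [-0.172, 1.567, 0.168]
contact_force: [0.6, -0.7, -0.3]
opening: 0.0393
```

```bash
python3 - <<'E'
from h import *
from station import ctrl
plan(.378,.308,.12,102.5)
L=load("w14"); p=atz(L,[(259,79),(378,79)],.160); M=R.from_euler("z",0).as_matrix()
print("strip far end x",p[:,0], "tcp .5192")
L=snap("wrist","w15"); cv2.imwrite("pics/w15.png",L["im"])
T=snap("top","t15"); crop(T,"t15",220,220,310,290,6)
E
```

```text
t 20.6 pos [0.3802 0.3052 0.178 ] yaw 102.41 q6 -1.263 F [ 0.6 -0.7 -0.3] open 0.0393
shift units [ 1.449  0.084 -0.033]  turn units (about x, down => -yaw) -0.017
strip far end x [0.44071296 0.4415106 ] tcp .5192
```

View pics/w15.png

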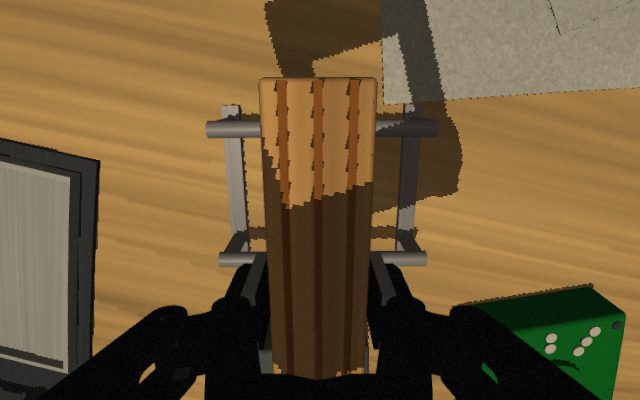

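View pics/t15.png

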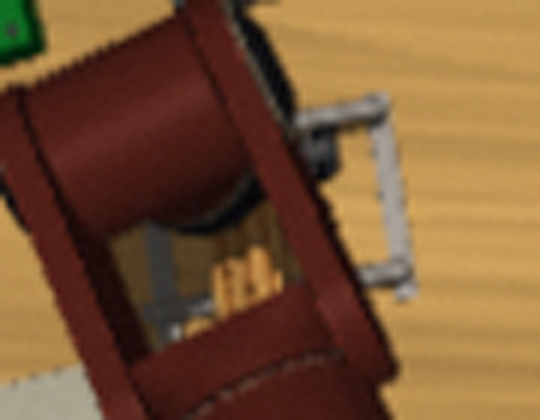

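```bash
python3 - <<'E'
from h import *
L=load("w15"); p=atz(L,[(207,130),(438,129),(220,259),(427,259)],.05); print(p.round(4).tolist(),p.mean(0))
for a,b in((0,1),(2,3)): v=p[b]-p[a]; print(np.linalg.norm(v),np.degrees(np.arctan2(v[1],v[0])))
c=p.mean(0); th=np.radians(12.5)
plan(.378-.0018*np.cos(th),.308-.0018*np.sin(th),.0854,102.5)
E
```

```text
[[0.3483, 0.2186, 0.05], [0.3127, 0.3766, 0.05], [0.4453, 0.2412, 0.05], [0.4103, 0.3993, 0.05]] [0.37911685 0.30889517 0.05      ]
0.1619714170390488 102.71059527417043
0.16197054884872134 102.48283860296286
t 20.7 pos [0.3812 0.3044 0.1787] yaw 102.25 q6 -1.263 F [ 0.1 -0.8 -1. ] open 0.039
shift units [ 2.333  0.108 -0.099]  turn units (about x, down => -yaw) -0.05
```

Emit:
{"api": "drive_tool", "payload": {"commands": "1 0 0.11 -0.09 -0.05;1 0.8 0.11 -0.09 -0.05;1 1.6 0.11 -0.09 -0.05;1 2 0.11 -0.09 -0.05;1 2 0.11 -0.09 -0.05;1 2 0.11 -0.09 -0.05"}}

```text
t: 21.2
tool_pos: [0.3765, 0.3082, 0.0994]
tool_rot: [-0.172, 1.566, 0.17]
contact_force: [-0.7, 0.8, -0.5]
opening: 0.0395
```

```bash
python3 - <<'E'
from h import *
th=np.radians(12.5)
plan(.3784-.0018*np.cos(th),.3083-.0018*np.sin(th),.0854,102.5)
E
```

```text
t 21.2 pos [0.3765 0.3082 0.0994] yaw 102.49 q6 -1.256 F [-0.7  0.8 -0.5] open 0.0395
shift units [ 0.349 -0.009  0.003]  turn units (about x, down => -yaw) -0.002
```

Emit:
{"api": "drive_tool", "payload": {"commands": "1 0.15 0 0 0;1 0.25 0 0 0;1 0.25 0 0 0;1 0.25 0 0 0"}}

```text
t: 21.53
tool_pos: [0.3772, 0.3095, 0.091]
tool_rot: [-0.172, 1.563, 0.173]
contact_force: [0.9, 0.3, -1.5]
opening: 0.0394
```

Emit:
{"api": "drive_tool", "payload": {"commands": "1 0.04 0 0 0;1 0.06 0 0 0;1 0.06 0 0 0"}}

```text
t: 21.78
tool_pos: [0.3768, 0.3094, 0.088]
tool_rot: [-0.172, 1.564, 0.172]
contact_force: [0.1, -0.3, -1.1]
opening: 0.0391
```

Emit:
{"api": "drive_tool", "payload": {"commands": "1 0.03 -0.03 0 0;1 0.05 -0.03 0 0;1 0.05 -0.03 0 0"}}

```text
t: 22.03
tool_pos: [0.3769, 0.308, 0.0856]
tool_rot: [-0.172, 1.564, 0.172]
contact_force: [-0.1, 0.5, -2.6]
opening: 0.0389
```

Emit:
{"api": "drive_tool", "payload": {"commands": "1 0.02 0 0 0;1 0.03 0 0 0;1 0.03 0 0 0"}}

```text
t: 22.28
tool_pos: [0.3772, 0.3082, 0.0853]
tool_rot: [-0.173, 1.564, 0.172]
contact_force: [-1.6, -1.8, 4.6]
opening: 0.039
```

Contact on the bars. Release and rise.

Emit:
{"api": "drive_tool", "payload": {"commands": "-0.4 0 0 0 0;-0.4 0 0 0 0;-0.4 0 0 0 0;-0.4 0 0 0 0;-0.4 -0.4 0 0 0;-0.4 -1.2 0 0 0;-0.4 -2.2 0 0 0;-0.4 -3.2 0 0 0"}}

```text
t: 22.95
tool_pos: [0.3762, 0.3076, 0.2129]
tool_rot: [-0.173, 1.566, 0.172]
contact_force: [0.9, 0.3, 0.3]
opening: 0.0596
```

```bash
python3 - <<'E'
from h import *
plan(.3784,.3083,.2,102.5)
L=snap("wrist","w16"); cv2.imwrite("pics/w16.png",L["im"])
E
```

```text
t 22.95 pos [0.3762 0.3076 0.2129] yaw 102.57 q6 -1.258 F [0.9 0.3 0.3] open 0.0596
shift units [0.323 0.005 0.057]  turn units (about x, down => -yaw) 0.015
```

View pics/w16.png

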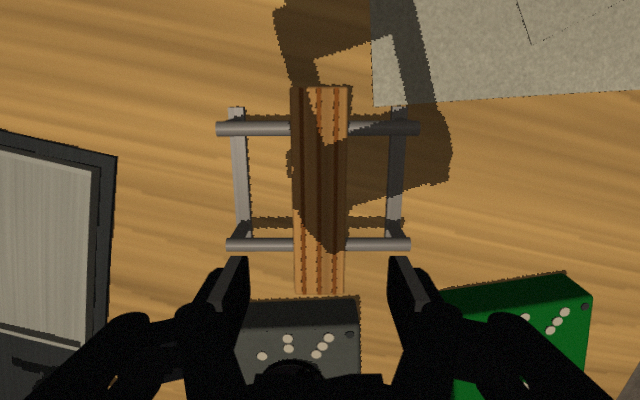

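```bash
python3 - <<'E'
from h import *
L=load("w16")
s=atz(L,[(291,88),(352,87),(346,295),(294,294)],.086); r=atz(L,[(217,129),(420,128),(227,245),(410,244)],.05)
print(s.mean(0),r.mean(0), np.degrees(np.arctan2(*((s[2]+s[3]-s[0]-s[1])[[1,0]]))))
S=snap("scene","s16"); crop(S,"s16",240,150,400,290,4.5); T=snap("top","t16"); crop(T,"t16",160,110,460,290,2.6)
E
```

```text
[0.37710451 0.31020506 0.086     ] [0.37894328 0.30891381 0.05      ] 12.3301096107776
```

View pics/s16.png

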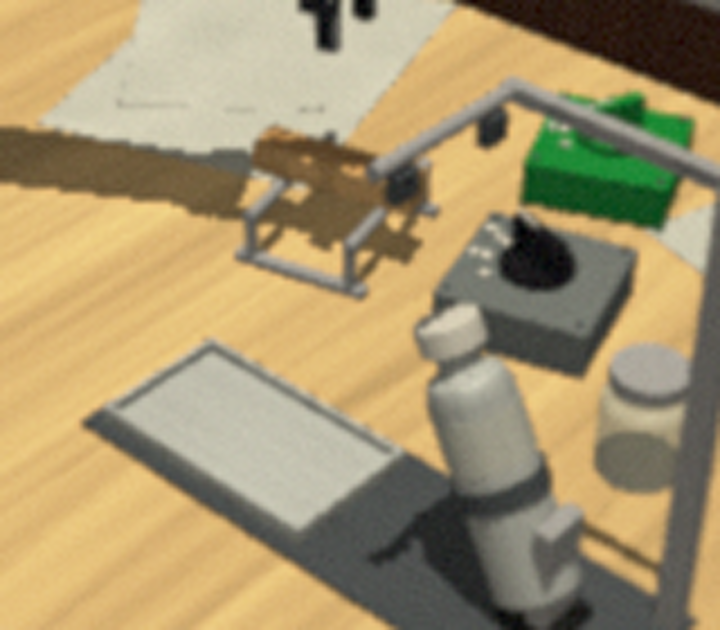

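View pics/t16.png

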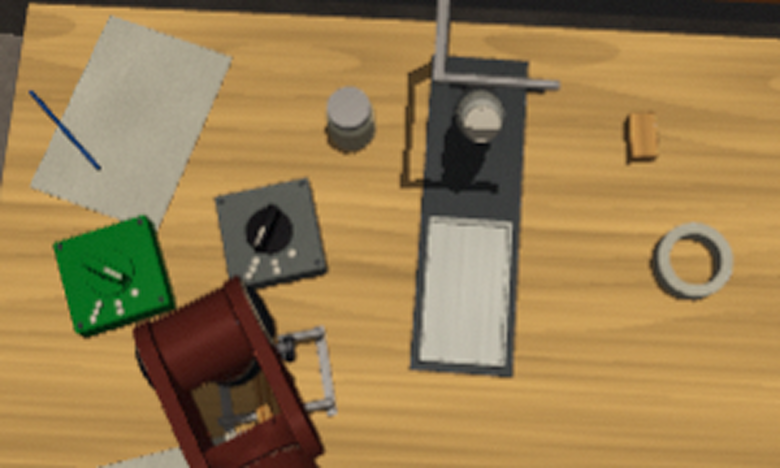

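Emit:
{"api": "drive_tool", "payload": {"commands": "-0.4 -0.5 0 0 0;-0.4 -1 0 0 0;-0.4 -1 0 0 0;-0.4 -1 0 0 0"}}

```text
t: 23.43
tool_pos: [0.3772, 0.3082, 0.2523]
tool_rot: [-0.172, 1.564, 0.172]
contact_force: [0.1, 0.9, 0.3]
opening: 0.06
```

```bash
python3 -c "
from station import ctrl
print(ctrl.finish_job(), ctrl.get_obs()['t'])"
```

```text
the job is handed in; nothing more can be done
the job is handed in; nothing more can be done
```

I did all four steps in the order asked and handed the job in at about 23.4 s. No verdict is reported.

- **Tray:** I laid the strip ridged face up, within about 1.5 mm of the tray's middle, and let go of it.
- **Dial:** I turned it clockwise onto the three dots. A picture after release shows the pointer line on the dots; just before a last 1° nudge it read about 1° off.
- **Cap:** I pressed it to its stop with the strip in the tray, reaching about 9 N along the can's axis. A picture shows it down, and a later one shows it sprung back.
    - The moves offered no tilt, so I did not come in tilted as the task suggests. I kept the tool pointing straight down and pressed with the front finger of the open gripper, moving roughly along the can's axis. I set the path to keep the gripper body a few millimetres clear of the drying bar.
- **Rack:** The strip lies across both bars, ridged face up. It measured about 2 mm off centre and within about 0.3° of the rack's direction.
- **Others:** The tape, jar and offcut look unmoved in the last top picture; I did not re-measure them.

On the second pick-up the gripper first closed about 6 mm too high, so I opened it and gripped again lower before lifting. The strip did not drop.

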